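Stocktake of capped canisters in the basement store

ROBOT

A 6-joint arm with a two-finger parallel gripper is mounted at the origin on the work surface. World frame = base frame: x ahead of the robot, y to its left, z up, the work surface at z = 0. Lengths are in mm, angles in degrees, forces in N, time in s.
With the tool pointing down it reaches from about 325 to 925 mm from the base axis. Payload 3.1 kg.
Tool frame: the origin (TCP) lies at the very end of the fingers, on their centre line; the grasp point (between the pads) lies 19 mm behind it; z points along the fingers, y is the line along which they close (so a half turn about z gives the same grasp; the last joint's range is limited). The gripper opens to 85 mm and grips with 20 to 120 N. Pads are 22 mm wide; open, the fingers measure 114 mm over their backs; the gripper's body (76 mm by 85 mm) begins 54 mm behind the grasp point. The pads swing forward as they close: fully open they stand 13 mm farther back than shut.
Start: joints at [61.352, 12.427, 92.441, -0, 75.132, -6.429], TCP at [236.328, 578.609, 231.3] pointing down, gripper open.
Joint ranges: [-157.48, 157.48], [-44.54, 120.13], [17.64, 146.25], [-64.5, 244.5], [7.68, 150.69], [-147.95, 147.95]. Speed limits (degrees/s): [159.86, 159.86, 180, 180, 180, 180].

INTERFACE

Orientations are given as [roll, pitch, yaw] about the fixed x, y, z axes, in that order (R = Rz(yaw) Ry(pitch) Rx(roll)).
In Python, from workcell import r gives the robot as it stands.
- The arm moves only by the tool step_arm, never from a script. Its argument "moves" is a list of rows, each a list of 6 numbers: the shift along the tool's x, y, z as a fraction of full scale, then the turn, a rotation vector about the tool's x, y, z as a fraction of full scale. A call has 1 to 12 rows; each row is the pose to reach, as a shift and turn from the pose commanded when the call began, along the tool's axes at that moment; what a row does not reach only later rows make up. Full scale, the value 1, is 0.1 m for a shift and 120 degrees for a turn. A row lasts 1/10 s, in which the tool goes at most 50 mm and 8.59 degrees, less where a joint would pass 70% of its speed; a pose out of reach is approached as far as the arm can. A call with a number of a shift or a turn outside -1 to 1 is refused whole. A call with a gripper value outside its range is refused whole. "fingers" is the gripper command: -1 is fully open, 1 is shut, values between are in proportion, set as the call begins (left out, the last holds). The fingers move at their own pace and stop on an object; "force" is the grip in N (left out, the last holds). Time passes only in rows, so rows that repeat a pose let the fingers close. It gives the time, the measured TCP pose, the force, the opening and the grip force at its end, in the units of the state.
- r.sense(): the state, without advancing time (a new reading comes with each control period).
- r.camera(name): name is "scene" or "top"; returns (picture, depth): 420x560x3 uint8, red, green, blue; 420x560 float32, mm along the optical axis (not along the pixel's ray), 0 where there is no reading.
- r.camera_params(name): a dict with "camera_matrix" (3x3 intrinsics, pixels), "dist_coeffs" ([k1, k2, p1, p2, k3] as OpenCV has them; the pictures are not rectified), "origin" and "attitude" of the camera in the world. Camera axes: x right, y down, z forward; pixel columns grow to the right and rows downward; lengths in mm; the calibration is good to about 2 mm. A picture is of the moment at which its call begins. camera_params takes no time and is no camera call.
- r.job_done(): hands the job in; it is judged then, once.
Trained networks look in the newest picture that a camera, given by its name, has taken for a name from the list of things; names that differ only in an ending like _2 or _b are one class to them, and where a whole thing is asked for, a point or a joint stands for the part that bears it (a point fixed in the world has none). Each returns a list of dicts, best first, with "conf" (0 to 1); they miss things now and then, are a little off and sometimes report something else, mostly with a low value. They report only what shows in the picture. A call takes as long as a camera call. They do not tell look-alikes from the thing itself.
- r.look_for(camera, label): "xyz" ([x, y, z] in mm, in the coordinates of the camera as it stood for that picture, good to about 4 mm: the middle of the surface that is visible of it).
The state is a dict: "time_s": time; "joint_pos": joint angles; "qvel": joint speeds; "effort": joint torques, N m; "ee_pos": TCP position; "tcp_rot": TCP orientation; "force": force on the tool from outside, world axes, zero at the start; "torque": the same for the moment, N m; "finger_gap": opening from 0.0 (shut) to 1.0 (fully open); "grasp_force": force on a finger pad.
Only numpy, scipy, OpenCV 4.12 (cv2) and the standard library are available. Lean on these libraries where they do the work, as an engineer would, in place of code of your own. Each camera call takes 0.05 s, during which the arm holds its last target. There are 200 camera calls.

TASK

Do the stocktake of the three canisters: lift the cap off every canister that has one and set each cap flat, right way up, in its own compartment of the cap tray, and slide the lid off the wooden box and lay it flat, right way up, on the bench. Then take the hand scanner out of the box and scan the tag inside each canister from the tallest to the shortest, holding the scanner level with its window centred about 4 cm above the mouth, steady for three seconds each. Finally lay the scanner gently back flat in its box, window down, leaving the lid on the bench and the canisters upright, and do not disturb the spray can, jar and carton.

Things in the scene. Friction and masses are not known exactly. Their poses are not given: they have to be found in the camera images.
- can_tall: the tallest of three square white plastic storage canisters: 120 high, 64 x 64 outside, walls 4, open square mouth 56 x 56 on top (may have a cap on), a paper scan tag on the inner floor; 0.4 kg. Stands loose on the bench. Origin: centre of its underside, z up, x and y square to its sides
- can_tall_mouth (a point): centre of the mouth of can_tall, level with its rim, 120 above its underside
- can_mid: the middle-sized of three square white plastic storage canisters: 95 high, 64 x 64 outside, walls 4, open square mouth 56 x 56 on top (may have a cap on), a paper scan tag on the inner floor; 0.4 kg. Stands loose on the bench. Origin: centre of its underside, z up, x and y square to its sides
- can_mid_mouth (a point): centre of the mouth of can_mid, level with its rim, 95 above its underside
- can_low: the shortest of three square white plastic storage canisters: 70 high, 64 x 64 outside, walls 4, open square mouth 56 x 56 on top (may have a cap on), a paper scan tag on the inner floor; 0.4 kg. Stands loose on the bench. Origin: centre of its underside, z up, x and y square to its sides
- can_low_mouth (a point): centre of the mouth of can_low, level with its rim, 70 above its underside
- cap_tall: loose square black cap, on can_tall at the start (None if that canister is already open): 73 x 73, 20 thick, 50 g, hollow below (skirt 16 deep, 1.5 clear all round; lifts straight off). On top a grey grip rib 52 long along cap x, 16 wide, 20 to 44 above the origin. Origin: centre of the skirt's lower edge, z up, 16 below the rim when on. Caps are alike; any fits any tray compartment
- cap_mid: loose square black cap, on can_mid at the start (None if that canister is already open): 73 x 73, 20 thick, 50 g, hollow below (skirt 16 deep, 1.5 clear all round; lifts straight off). On top a grey grip rib 52 long along cap x, 16 wide, 20 to 44 above the origin. Origin: centre of the skirt's lower edge, z up, 16 below the rim when on. Caps are alike; any fits any tray compartment
- cap_low: loose square black cap, on can_low at the start (None if that canister is already open): 73 x 73, 20 thick, 50 g, hollow below (skirt 16 deep, 1.5 clear all round; lifts straight off). On top a grey grip rib 52 long along cap x, 16 wide, 20 to 44 above the origin. Origin: centre of the skirt's lower edge, z up, 16 below the rim when on. Caps are alike; any fits any tray compartment
- tray: fixed aluminium cap tray, 96 x 278 x 24 high, three square compartments 86 x 86 in a row along its y, walls 5, floor 5 thick. Origin: centre of its underside, z up
- pocket0 (a point): centre of the floor of the tray's compartment at its -y end (5 above the bench); axes as the tray
- pocket1 (a point): centre of the floor of the tray's compartment at its middle (5 above the bench); axes as the tray
- pocket2 (a point): centre of the floor of the tray's compartment at its +y end (5 above the bench); axes as the tray
- box: fixed wooden box, 180 (x) x 140 (y) x 82 high; inside 160 x 116, floor 6 thick. Lid runs in grooves in the long walls: on ledges at 66, under lips from 75 to 82 high, 112 apart, so it must slide out before lifting. Wall at +x 82 high stops the lid; front wall at -x is 65.5 high and the lid leaves over it, towards the box's -x. Origin: centre of its underside, z up
- lid: loose sliding lid, wood, 168 (x) x 122 (y) x 6, 0.14 kg, with a dark cross bar on top to hold: 16 (x) x 60 (y), 6 to 32 above the origin, centred 45 from the lid centre towards its -x (front) end. Origin: centre of its underside, z up, axes as the box. Shut, its centre is 6 to -x of the box centre; clear of the grooves after sliding about 175 to -x. Play 3 up, 2 sideways
- scanner: loose black hand scanner, 0.2 kg, lying flat in the box under the lid: 130 long (x) x 46 wide x 24; at the +x end a grey head 60 wide, 26 long, with its window in the underside. On top, centred, a grip spine 70 long (x), 18 wide, 24 to 49 above the origin. Origin: centre of its underside, z up, x towards the head; at the start x runs roughly along the box's x
- scanner_window (a point): the scanner's window, in its underside, 50 from its origin towards the head (+x); it reads straight down
- spray_can: bystander: white and blue spray can, 52 across, 175 high, capped, not to be used. Origin: centre of its underside
- glass_jar: bystander: amber glass preserve jar, 72 across, 110 high. Origin: centre of its underside
- carton: bystander: small cardboard carton 90 x 120 x 70 high. Origin: centre of its underside
Mind the look-alikes: they are no part of the job. Leave any blue or orange look-alike of the cap_tall alone.

How it is judged:
By the outcome, as a careful person would: the job done as asked, in the order asked, and still so for the second after the job is handed in, with the robot touching nothing.
Of cap_tall, cap_mid, cap_low only 2 to 3 are there at a start; the rules pass over those that are not, and their reading is None.
At some moment in a run one of can_tall, can_mid, can_low may be knocked a few centimetres aside while the robot is not near it.
It also fails if it takes over 208 s, if anything falls off the work surface, if the arm or the gripper's body presses on something with over 40 N, if the wrist force passes 120 N, or if a joint passes its speed limit or range.

## Working session

There is one attempt and no reset: what is moved stays moved. The work goes in short steps, Python scripts to look and compute and a tool call to move; the robot and the scene stay as the last step left them, time stands still between calls to the robot, and variables do not carry over. Pictures are saved under pics/ and viewed, at most 14 in all, crops included, and the job is handed in when it is done.

Besides the shell and the picture viewer there is one more tool, called after "Request:" in YAML: its name, and indented under it one key for each argument. step_arm: Moves the arm, as the interface text tells. Its arguments: {"type":"object","properties":{"moves":{"type":"array","items":{"type":"array","items":{"type":"number"}}},"fingers":{"type":"number"},"force":{"type":"number"}},"required":["moves"]}

```bash
ls; mkdir -p pics
cat > h.py <<'E'
import numpy as np, cv2
from workcell import r
from scipy.spatial.transform import Rotation as R
def T(name):
    p=r.camera_params(name); return p
def att(p):
    a=np.array(p["attitude"],float)
    return a if a.shape==(3,3) else R.from_euler('xyz',a,degrees=True).as_matrix()
def cloud(name):
    img,d=r.camera(name); p=T(name)
    K=np.array(p["camera_matrix"],float); D=np.array(p["dist_coeffs"],float)
    v,u=np.mgrid[0:d.shape[0],0:d.shape[1]]
    n=cv2.undistortPoints(np.stack([u,v],-1).reshape(-1,1,2).astype(np.float64),K,D).reshape(*d.shape,2)
    c=np.dstack([n[...,0]*d,n[...,1]*d,d])
    w=c@att(p).T+np.array(p["origin"]); w[d<=0]=np.nan
    return img,d,w
def tow(name,x):
    p=T(name); return att(p)@np.array(x)+np.array(p["origin"])
E
python3 - <<'E'
from h import *
print(r.sense())
for n in ["scene","top"]:
    print(n,r.camera_params(n))
    i,d,w=cloud(n); cv2.imwrite(f"pics/{n}0.png",i[...,::-1]); np.savez(f"{n}0.npz",i=i,w=w)
for n in ["top"]:
    for l in ["can_tall","can_mid","can_low","cap_tall","tray","box","lid","spray_can","glass_jar","carton"]:
        print(n,l,[(tow(n,o["xyz"]).round(),round(o["conf"],2)) for o in r.look_for(n,l)[:4]])
E
```

```text
pics
{'time_s': 0.0, 'joint_pos': array([ 6.13552413e+01,  1.24770582e+01,  9.25311796e+01, -1.99147944e-03,
        7.51331325e+01, -6.42718916e+00]), 'qvel': array([-0.0644452 , -0.03736833, -0.03993897,  0.07379427, -0.03598378,
       -0.03887555]), 'effort': array([-1.20704906e-03, -3.96839011e+01, -3.03858161e+01, -2.73072201e-04,
        9.77812131e-03,  2.02007448e-05]), 'ee_pos': array([235.89538383, 577.8610374 , 229.94042397]), 'tcp_rot': array([-1.79859303e+02, -1.39135885e-02,  1.57782927e+02]), 'force': array([-0.0101331 ,  0.87585138, -0.66382233]), 'torque': array([ 0.00106817, -0.0143101 , -0.01077354]), 'grasp_force': 0.0, 'finger_gap': 1.001720740373845}
scene {'camera_matrix': array([[384.65730001,   0.        , 273.98228045],
       [  0.        , 384.65730001, 211.57393042],
       [  0.        ,   0.        ,   1.        ]]), 'dist_coeffs': array([-0.10679492,  0.        ,  0.        ,  0.        ,  0.        ]), 'origin': array([1162.12562809,  236.61283317,  766.56499846]), 'attitude': array([-135.43549126,    0.14244614,  109.6868128 ])}
top {'camera_matrix'
[... 206 characters left out ...]
0.        ,  0.        ,  0.        ]), 'origin': array([ 360.5448207 ,   10.26256095, 1200.23548118]), 'attitude': array([-1.71223793e+02, -9.42417057e-02, -8.88990466e+01])}
top can_tall [(array([610.,  50.,  40.]), 0.49)]
top can_mid [(array([ 629., -253.,   50.]), 0.71)]
top can_low []
top cap_tall [(array([295., 237.,  20.]), 0.96), (array([350., -48.,  25.]), 0.81), (array([496., -38.,  20.]), 0.67), (array([756.,  78.,  23.]), 0.66)]
top tray [(array([ 426., -292.,    7.]), 0.61)]
top box []
top lid [(array([514., 347.,  71.]), 0.97)]
top spray_can [(array([711., 228., 127.]), 0.96)]
top glass_jar [(array([ 752., -114.,  105.]), 0.61)]
top carton [(array([ 654., -406.,   69.]), 0.58)]
```

View pics/top0.png

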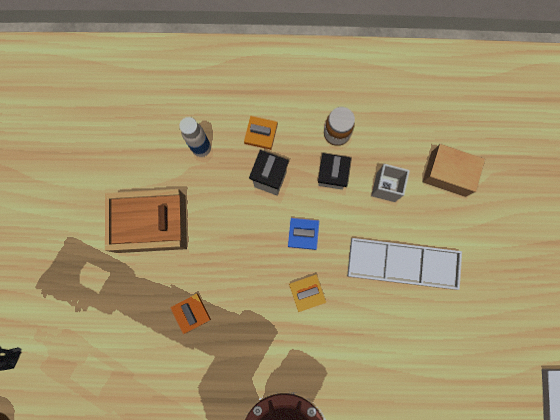

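View pics/scene0.png

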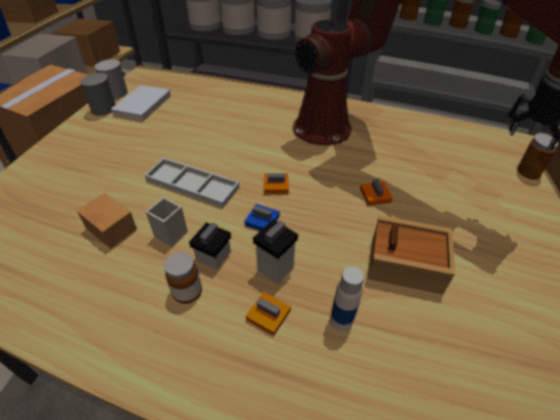

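The top view shows black caps at (268,170) and (335,170), an open canister at (391,181), the box at (147,220) with its bar on the right at (163,217), and the tray at (405,262). One blue cap at (303,232) and three orange ones are the look-alikes. Next I'll measure from depth.

```bash
cat > m.py <<'E'
from h import *
def rect(p):
    (c,s,a)=cv2.minAreaRect(p[:,:2].astype(np.float32)); return np.round(c,1),np.round(s,1),round(a,1)
def seg(w,i,reg,zlo,zhi):
    m=(w[...,0]>reg[0])&(w[...,0]<reg[1])&(w[...,1]>reg[2])&(w[...,1]<reg[3])&(w[...,2]>zlo)&(w[...,2]<zhi)
    m=cv2.morphologyEx(m.astype(np.uint8),cv2.MORPH_OPEN,np.ones((2,2)))
    n,l,st,_=cv2.connectedComponentsWithStats(m)
    out=[]
    for k in range(1,n):
        if st[k,4]>25:
            s=l==k; p=w[s]; out.append((st[k,4],rect(p),np.median(p,0).round(1),np.percentile(p[:,2],[5,95]).round(1),i[s].mean(0).round()))
    return out
E
python3 - <<'E'
from m import *
for n in ["top","scene"]:
    z=np.load(n+"0.npz"); i,w=z["i"],z["w"]
    print(n,"bench",np.nanmedian(w[...,2][(w[...,2]<15)&(w[...,2]>-15)]))
    for nm,reg,lo,hi in [("all",(250,850,-480,450),12,300),("hi",(560,700,-290,100),65,300),("rims/caps",(560,720,-200,100),80,105),("box",(420,600,220,470),60,73.5),("boxtop",(420,600,220,470),76,86),("bar",(420,600,220,470),88,110)]:
        print(nm)
        for o in seg(w,i,reg,lo,hi): print("  ",*o)
E
```

```text
top bench 0.03964074884504498
all
   901 (array([ 790.7, -132.4]), array([ 2.9, 89.6]), -150.4) [nan nan nan] [nan nan] [132. 122. 112.]
   782 (array([764.5,  76. ]), array([70.2, 80.1]), 76.2) [nan nan nan] [nan nan] [153. 106.  50.]
   759 (array([742.8, 230.6]), array([48.4, 95.4]), 85.5) [nan nan nan] [nan nan] [106. 106. 106.]
   2090 (array([ 657.8, -424.4]), array([133.7,  76.1]), 65.6) [nan nan nan] [nan nan] [155. 120.  80.]
   1160 (array([652.4,  55.2]), array([ 84. , 104.1]), 73.4) [nan nan nan] [nan nan] [57. 54. 52.]
   965 (array([ 641.3, -134.3]), array([ 52.3, 122. ]), 40.7) [nan nan nan] [nan nan] [56. 54. 51.]
   767 (array([ 633.2, -262.4]), array([85.3, 89.6]), 77.0) [nan nan nan] [nan nan] [107. 104.  98.]
   4802 (array([471.9, 333.2]), array([117.1, 246.5]), 37.6) [nan nan nan] [nan nan] [143. 100.  64.]
   839 (array([496.9, -40.2]), array([74.2, 74.7]), 85.8) [nan nan nan] [nan nan] [ 72. 101. 160.]
   929 (array([nan, nan]), array([0., 0.]), 0.0) [nan nan nan] [nan nan] [163. 163. 162.]
   875 (array([nan, nan]), array([0., 0.]), 0.0) [nan nan nan] [nan na
[... 3482 characters left out ...]
.4]), array([133.9,  29. ]), 12.4) [ 654.8 -105.2   93.3] [ 74.4 100.2] [54. 51. 51.]
   174 (array([616.4,  66.5]), array([ 58.2, 128.7]), 61.3) [nan nan nan] [nan nan] [67. 61. 55.]
box
   937 (array([516.9, 347.9]), array([115.7, 166.7]), 3.8) [nan nan nan] [nan nan] [130.  76.  36.]
   121 (array([545. , 419.2]), array([47. , 33.9]), 4.6) [nan nan nan] [nan nan] [126.  78.  39.]
   281 (array([577.6, 377. ]), array([ 45.5, 207.2]), 19.4) [nan nan nan] [nan nan] [64. 46. 27.]
boxtop
   1142 (array([476.9, 369.2]), array([217.6, 209.7]), 6.0) [nan nan nan] [nan nan] [128.  94.  56.]
bar
   158 (array([508.5, 304.3]), array([84.8, 22.4]), 6.6) [523.8 303.7  97.9] [ 71.9 100.5] [75. 41. 20.]
```

```bash
cat >> h.py <<'E'
def ortho(name,img,z,cx,cy,h,s):
    """image with +x up, +y left, centred on cx,cy, half size h mm, s px/mm"""
    n=int(2*h*s); k=(np.arange(n)+.5)/s-h
    X=cx-k[:,None]+0*k; Y=cy-k[None,:]+0*k[:,None]
    p=T(name); A=att(p); P=np.stack([X,Y,0*X+z],-1).reshape(-1,3)
    q=(P-np.array(p["origin"]))@A
    uv,_=cv2.projectPoints(q,np.zeros(3),np.zeros(3),np.array(p["camera_matrix"]),np.array(p["dist_coeffs"]))
    uv=uv.reshape(n,n,2).astype(np.float32)
    return cv2.remap(img,uv[...,0],uv[...,1],cv2.INTER_CUBIC)
E
cat > sheet.py <<'E'
from h import *
z=np.load("top0.npz")["i"]
rows=[]
L=[("tall124",124,640,45,60,1.6),("tall148",148,640,45,60,1.6),("low74",74,640,-120,60,1.6),("low98",98,640,-120,60,1.6),("mid95",95,620,-255,60,1.6),("box82",82,514,360,120,.8),("lid98",98,514,340,120,.8),("tray24",24,410,-295,160,.6)]
t=[]
for n,h,x,y,hs,s in L:
    o=ortho("top",z,h,x,y,hs,s); o=cv2.resize(o,(196,196))
    for g in range(0,int(2*hs)+1,20):
        q=int(g*196/(2*hs)); o[q:q+1,::4]=[0,255,0]; o[::4,q:q+1]=[0,255,0]
    cv2.putText(o,n,(4,14),0,.45,(255,0,0),1); t.append(o)
S=np.vstack([np.hstack(t[:4]),np.hstack(t[4:])]); cv2.imwrite("pics/sheet.png",S[...,::-1])
E
python3 sheet.py
```

```text
(no output)
```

View pics/sheet.png

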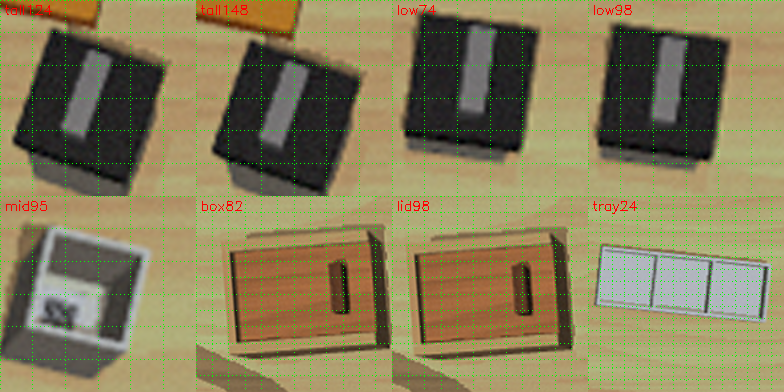

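```bash
cat > m2.py <<'E'
from h import *
def mrect(o,cx,cy,h,s,mask,mind=0):
    m=cv2.morphologyEx(mask.astype(np.uint8),cv2.MORPH_OPEN,np.ones((3,3)))
    n,l,st,c=cv2.connectedComponentsWithStats(m)
    out=[]
    for k in np.argsort(-st[1:,4])[:3]+1:
        ys,xs=np.nonzero(l==k); X=cx+h-(ys+.5)/s; Y=cy+h-(xs+.5)/s
        (c,sz,a)=cv2.minAreaRect(np.stack([X,Y],-1).astype(np.float32)); out.append((np.round(c,1),np.round(sz,1),round(a,1)))
    return out
E
python3 - <<'E'
from m2 import *
z=np.load("top0.npz")["i"]; s=3
for nm,h,x,y,f in [("tall rib",148,640,45,"rib"),("tall cap",124,645,45,"blk"),("low rib",98,640,-120,"rib"),("low cap",74,640,-120,"blk")]:
    hs=45 if f=="rib" else 60
    o=ortho("top",z,h,x,y,hs,s).astype(int); mx=o.max(2); sat=mx-o.min(2)
    if f=="rib":
        yy,xx=np.mgrid[0:o.shape[0],0:o.shape[1]]; mk=(mx>75)&(sat<25)&(np.hypot(yy-135,xx-135)<125)
    else: mk=(mx<75)|((sat<22)&(mx<150)&(mx>75)&False)
    print(nm,mrect(o,x,y,hs,s,mk))
o=ortho("top",z,95,620,-255,60,3).astype(int); print("mid",mrect(o,620,-255,60,3,(o.min(2)>125)&(o.max(2)-o.min(2)<30)))
o=ortho("top",z,24,418,-293,160,3).astype(int); print("tray",mrect(o,418,-293,160,3,(o.min(2)>110)&(o.max(2)-o.min(2)<30)))
o=ortho("top",z,98,514,340,120,3).astype(int); print("bar",mrect(o,514,340,120,3,(o.max(2)<110)&(o.max(2)-o.min(2)>20)))
for l in ["cap_tall","cap_low","can_mid","lid","tray","can_low","can_tall"]:
    r.camera("scene") if l=="cap_tall" else 0
    print(l,[(tow("scene",q["xyz"]).round(),round(q["conf"],2)) for q in r.look_for("scene",l)[:5]])
E
```

```text
tall rib [(array([636.3,  51.2]), array([16.1, 52. ]), 70.3), (array([622.5,  11.5]), array([0.9, 3.6]), 76.0), (array([619.2,  12.2]), array([0.7, 0.7]), 90.0)]
tall cap [(array([633.6,  49.7]), array([76.7, 78.4]), 70.4), (array([596.3,  83.2]), array([0.7, 1. ]), 90.0)]
low rib [(array([ 651. , -109.4]), array([16.5, 52.4]), 82.3), (array([ 601.3, -112.3]), array([27.7,  4.7]), 81.2)]
low cap [(array([ 648.6, -108. ]), array([73.1, 78.2]), 81.9), (array([608. , -87.3]), array([4.3, 1.7]), 90.0), (array([ 605.8, -103.5]), array([2. , 1.3]), 90.0)]
mid [(array([ 623.2, -249.4]), array([65.3, 65.2]), 76.1)]
tray [(array([ 425.7, -291.9]), array([279.3,  98.1]), 84.1)]
bar [(array([470.1, 302. ]), array([120. , 220.7]), 43.6), (array([519.5, 299.7]), array([65.7, 22.6]), 4.1), (array([507.9, 425.4]), array([109.8,   6.2]), 4.4)]
cap_tall [(array([502., -39.,  21.]), 0.98), (array([647.,  55., 124.]), 0.94), (array([772.,  81.,  25.]), 0.81), (array([308., 243.,  16.]), 0.64), (array([361., -48.,  17.]), 0.59)]
cap_low [(array([ 661., -102.,   75.]), 0.8)]
can_mid [(array([ 630., -242.,   63.]), 0.71)]
lid [(array([513., 346.,  71.]), 0.84), (array([ 676., -389.,   69.]), 0.52), (array([647.,  56., 122.]), 0.48)]
tray [(array([ 420., -288.,    7.]), 0.87)]
can_low [(array([678., -89.,  28.]), 0.61), (array([659.,  64.,  55.]), 0.2)]
can_tall [(array([665.,  61.,  52.]), 0.79), (array([685., -88.,  28.]), 0.41)]
```

```bash
cat > plan.py <<'E'
import sys
from h import *
def plan(*wps):
    s=r.sense(); p=np.array(s["ee_pos"]); Rm=R.from_euler('xyz',s["tcp_rot"],degrees=True)
    print("t %.1f"%s["time_s"],p.round(1),np.round(s["tcp_rot"],1),"F",np.round(s["force"],1),"gap %.2f grip %.0f"%(s["finger_gap"],s["grasp_force"]))
    for w in wps:
        x,y,z,yaw=w; Rt=R.from_euler('xyz',[180,0,yaw],degrees=True)
        d=Rm.inv().apply(np.array([x,y,z])-p)/100; rv=(Rm.inv()*Rt).as_rotvec(degrees=True)/120
        n=int(np.ceil(np.abs(d).max()-1e-9)) or 1
        print(w,"total",d.round(3),"turn",rv.round(3),"calls",n,"each",(d/n).round(3))
        p=np.array([x,y,z]); Rm=Rt
if __name__=="__main__": plan(*[tuple(map(float,a.split(','))) for a in sys.argv[1:]])
E
python3 plan.py 636,51,230,160.3 636,51,128,160.3
```

```text
t 1.0 [236.3 578.6 231.3] [-180.     0.   157.8] F [-0.1  0.6  0.7] gap 1.00 grip 0
(636.0, 51.0, 230.0, 160.3) total [-5.695 -3.373  0.013] turn [-0.     0.    -0.021] calls 6 each [-0.949 -0.562  0.002]
(636.0, 51.0, 128.0, 160.3) total [ 0.   -0.    1.02] turn [0. 0. 0.] calls 2 each [ 0.   -0.    0.51]
```

Request:
step_arm:
  moves:
    - [-0.475,-0.281,0,0,0,0]
    - [-0.95,-0.562,0,0,0,0]
    - [-0.95,-0.562,0,0,0,0]
  fingers: -0.2

```text
time_s: 1.3
ee_pos: [305.2, 487.5, 231.2]
tcp_rot: [-179.9, 0.1, 157.6]
force: [-0.3, 0.0, -0.0]
finger_gap: 0.6
grasp_force: 0.0
```

Request:
step_arm:
  moves:
    - [-0.475,-0.281,0,0,0,0]
    - [-0.95,-0.562,0,0,0,0]
    - [-0.95,-0.562,0,0,0,0]

```text
time_s: 1.6
ee_pos: [372.0, 399.9, 231.5]
tcp_rot: [-180.0, 0.1, 157.5]
force: [-0.4, 0.1, -0.6]
finger_gap: 0.598
grasp_force: 0.0
```

Request:
step_arm:
  moves:
    - [-0.475,-0.281,0,0,0,0]
    - [-0.95,-0.562,0,0,0,0]
    - [-0.95,-0.562,0,0,0,0]

```text
time_s: 1.9
ee_pos: [438.7, 312.3, 231.6]
tcp_rot: [180.0, 0.1, 157.6]
force: [-0.8, 0.1, 0.4]
finger_gap: 0.6
grasp_force: 0.0
```

Request:
step_arm:
  moves:
    - [-0.475,-0.281,0,0,0,0]
    - [-0.95,-0.562,0,0,0,0]
    - [-0.95,-0.562,0,0,0,0]

```text
time_s: 2.2
ee_pos: [505.5, 224.6, 231.7]
tcp_rot: [180.0, 0.1, 157.6]
force: [-0.2, 0.5, 0.5]
finger_gap: 0.596
grasp_force: 0.0
```

Request:
step_arm:
  moves:
    - [-0.475,-0.281,0,0,0,0]
    - [-0.95,-0.562,0,0,0,0]
    - [-0.95,-0.562,0,0,0,0]

```text
time_s: 2.5
ee_pos: [572.1, 136.9, 231.5]
tcp_rot: [180.0, 0.1, 157.6]
force: [-1.1, 0.4, 0.5]
finger_gap: 0.602
grasp_force: 0.0
```

Request:
step_arm:
  moves:
    - [-0.475,-0.281,0,0,0,0]
    - [-0.945,-0.563,0,0,0,-0.021]
    - [-0.945,-0.563,0,0,0,-0.021]
    - [-0.945,-0.563,0,0,0,-0.021]
    - [-0.945,-0.563,0,0,0,-0.021]

```text
time_s: 3.0
ee_pos: [635.1, 53.0, 230.9]
tcp_rot: [179.9, -0.1, 160.3]
force: [-0.3, 0.3, 0.2]
finger_gap: 0.598
grasp_force: 0.0
```

Run:
```python
from plan import *
print(r.sense()["joint_pos"].round(1))
plan((636,51,128,160.3))
```

```text
[ -1.6  14.   90.6   0.1  75.5 -71.9]
t 3.0 [635.1  53.  230.9] [ 1.799e+02 -1.000e-01  1.603e+02] F [-0.3  0.3  0.2] gap 0.60 grip 0
(636, 51, 128, 160.3) total [-0.017 -0.017  1.029] turn [ 0.    -0.001  0.   ] calls 2 each [-0.009 -0.009  0.514]
```

Request:
step_arm:
  moves:
    - [-0.017,-0.017,0.3,0,0,0]
    - [-0.017,-0.017,0.6,0,0,0]
    - [-0.017,-0.017,0.8,0,0,0]
    - [-0.017,-0.017,0.9,0,0,0]
    - [-0.017,-0.017,0.96,0,0,0]
    - [-0.017,-0.017,1.0,0,0,0]
    - [-0.017,-0.017,1.0,0,0,0]
    - [-0.017,-0.017,1.0,0,0,0]

```text
time_s: 3.8
ee_pos: [637.8, 49.0, 132.6]
tcp_rot: [180.0, 0.1, 160.3]
force: [-0.3, 0.5, -0.5]
finger_gap: 0.598
grasp_force: 0.0
```

Request:
step_arm:
  moves:
    - [0,0,0.03,0,0,0]
    - [0,0,0.03,0,0,0]
    - [0,0,0.03,0,0,0]

```text
time_s: 4.1
ee_pos: [637.1, 48.7, 128.5]
tcp_rot: [180.0, 0.0, 160.3]
force: [-0.4, 0.4, 0.4]
finger_gap: 0.603
grasp_force: 0.0
```

Request:
step_arm:
  moves:
    - [0,0,0,0,0,0]
    - [0,0,0,0,0,0]
    - [0,0,0,0,0,0]
    - [0,0,0,0,0,0]
    - [0,0,0,0,0,0]
    - [0,0,0,0,0,0]
    - [0,0,0,0,0,0]
    - [0,0,0,0,0,0]
  fingers: 1
  force: 30

```text
time_s: 4.9
ee_pos: [637.2, 48.8, 128.4]
tcp_rot: [180.0, 0.0, 160.3]
force: [0.1, -0.2, 1.3]
finger_gap: 0.176
grasp_force: 30.7
```

Run:
```python
from plan import *
plan((636,51,230,160.3),(435.1,-201.4,150,174.1))
i,d,w=cloud("scene"); c=i[150:330,150:390]; cv2.imwrite("pics/g1.png",cv2.resize(c,None,fx=2.5,fy=2.5)[...,::-1])
```

```text
t 4.9 [637.2  48.8 128.4] [180.    0.  160.3] F [ 0.1 -0.2  1.3] gap 0.18 grip 31
(636, 51, 230, 160.3) total [ 0.018  0.017 -1.016] turn [ 0.  0. -0.] calls 2 each [ 0.009  0.009 -0.508]
(435.1, -201.4, 150, 174.1) total [ 1.041 -3.053  0.8  ] turn [ 0.     0.    -0.115] calls 4 each [ 0.26  -0.763  0.2  ]
```

View pics/g1.png

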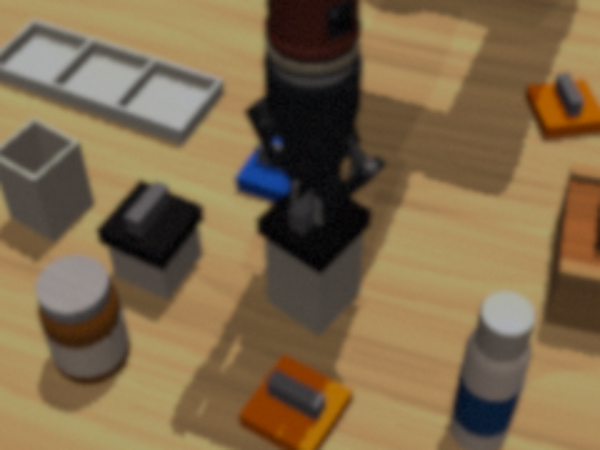

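Request:
step_arm:
  moves:
    - [0,0,-0.1,0,0,0]
    - [0,0,-0.25,0,0,0]
    - [0,0,-0.5,0,0,0]
    - [0,0,-0.8,0,0,0]
    - [0,0,-1,0,0,0]
    - [0,0,-1,0,0,0]
    - [0,0,-1,0,0,0]

```text
time_s: 5.65
ee_pos: [637.3, 48.9, 229.3]
tcp_rot: [180.0, 0.1, 160.3]
force: [0.2, -0.3, -1.0]
finger_gap: 0.179
grasp_force: 30.5
```

```bash
python3 plan.py 435.1,-201.4,220,174.1 435.1,-201.4,31,174.1
```

```text
t 5.7 [637.3  48.9 229.3] [1.800e+02 1.000e-01 1.603e+02] F [ 0.2 -0.3 -1. ] gap 0.18 grip 30
(435.1, -201.4, 220.0, 174.1) total [ 1.06  -3.038  0.09 ] turn [ 0.     0.001 -0.115] calls 4 each [ 0.265 -0.759  0.022]
(435.1, -201.4, 31.0, 174.1) total [ 0.   -0.    1.89] turn [0. 0. 0.] calls 2 each [ 0.    -0.     0.945]
```

Request:
step_arm:
  moves:
    - [0.1,-0.25,0,0,0,0]
    - [0.18,-0.5,0,0,0,0]
    - [0.265,-0.76,0,0,0,0]

```text
time_s: 5.95
ee_pos: [584.4, -14.0, 225.7]
tcp_rot: [-179.9, -0.3, 160.3]
force: [-0.4, 0.8, -0.5]
finger_gap: 0.183
grasp_force: 30.5
```

Request:
step_arm:
  moves:
    - [0.1,-0.25,0,0,0,0]
    - [0.18,-0.5,0,0,0,0]
    - [0.265,-0.76,0,0,0,0]

```text
time_s: 6.25
ee_pos: [533.7, -76.7, 225.9]
tcp_rot: [-180.0, -0.2, 160.3]
force: [0.7, -0.5, -0.6]
finger_gap: 0.181
grasp_force: 30.5
```

Request:
step_arm:
  moves:
    - [0.1,-0.25,0,0,0,0]
    - [0.18,-0.5,0,0,0,0]
    - [0.265,-0.76,0,0,0,0]

```text
time_s: 6.55
ee_pos: [483.2, -139.1, 226.1]
tcp_rot: [180.0, -0.2, 160.3]
force: [0.0, -0.1, -0.0]
finger_gap: 0.182
grasp_force: 30.5
```

Request:
step_arm:
  moves:
    - [0.1,-0.25,0,0,0,-0.03]
    - [0.18,-0.5,0.04,0,0,-0.06]
    - [0.265,-0.76,0.09,0,0,-0.115]
    - [0.265,-0.76,0.09,0,0,-0.115]
    - [0.265,-0.76,0.09,0,0,-0.115]
    - [0.265,-0.76,0.09,0,0,-0.115]

```text
time_s: 7.15
ee_pos: [434.8, -200.9, 218.6]
tcp_rot: [179.9, -0.1, 174.1]
force: [-0.1, 0.3, 0.2]
finger_gap: 0.175
grasp_force: 30.5
```

Request:
step_arm:
  moves:
    - [0,0,0.3,0,0,0]
    - [0,0,0.6,0,0,0]
    - [0,0,0.8,0,0,0]
    - [0,0,1,0,0,0]
    - [0,0,1,0,0,0]
    - [0,0,1,0,0,0]
    - [0,0,1,0,0,0]

```text
time_s: 7.85
ee_pos: [436.1, -201.9, 120.7]
tcp_rot: [-179.9, 0.1, 174.1]
force: [0.5, 0.4, -0.4]
finger_gap: 0.175
grasp_force: 30.5
```

```bash
python3 plan.py 435.1,-201.4,31,174.1
```

```text
t 7.8 [ 436.1 -201.9  120.7] [-1.799e+02  1.000e-01  1.741e+02] F [ 0.5  0.4 -0.4] gap 0.17 grip 31
(435.1, -201.4, 31.0, 174.1) total [0.012 0.005 0.897] turn [-0.001  0.001  0.   ] calls 1 each [0.012 0.005 0.897]
```

Lower, release, and back off.

Request:
step_arm:
  moves:
    - [0.01,0,0.3,0,0,0]
    - [0.01,0,0.5,0,0,0]
    - [0.01,0,0.7,0,0,0]
    - [0.01,0,0.8,0,0,0]
    - [0.01,0,0.86,0,0,0]
    - [0.01,0,0.89,0,0,0]
    - [0.01,0,0.9,0,0,0]
    - [0.01,0,0.9,0,0,0]
    - [0.01,0,0.9,0,0,0]

```text
time_s: 8.75
ee_pos: [434.3, -201.9, 30.0]
tcp_rot: [-180.0, 0.1, 174.1]
force: [-0.8, 0.5, -0.1]
finger_gap: 0.183
grasp_force: 30.5
```

Request:
step_arm:
  moves:
    - [0,0,0,0,0,0]
    - [0,0,0,0,0,0]
    - [0,0,0,0,0,0]
    - [0,0,0,0,0,0]
  fingers: -0.2

```text
time_s: 9.15
ee_pos: [433.8, -201.6, 29.4]
tcp_rot: [-180.0, 0.0, 174.1]
force: [0.2, -0.4, -0.7]
finger_gap: 0.6
grasp_force: 0.0
```

Request:
step_arm:
  moves:
    - [0,0,-0.3,0,0,0]
    - [0,0,-0.6,0,0,0]
    - [0,0,-1,0,0,0]
    - [0,0,-1,0,0,0]
    - [0,0,-1,0,0,0]

```text
time_s: 9.65
ee_pos: [434.6, -202.1, 130.6]
tcp_rot: [-179.9, 0.2, 174.1]
force: [-0.0, 0.1, -0.3]
finger_gap: 0.601
grasp_force: 0.0
```

```bash
cat > caps.py <<'E'
from m2 import *
from plan import plan
import sys,time
def look(tag):
    i,d,w=cloud("top"); np.savez(tag+".npz",i=i,w=w); return i
def rib(i,h,x,y,hs=45,s=3):
    o=ortho("top",i,h,x,y,hs,s).astype(int); mx=o.max(2); sat=mx-o.min(2)
    yy,xx=np.mgrid[0:o.shape[0],0:o.shape[1]]; c=o.shape[0]/2
    return mrect(o,x,y,hs,s,(mx>75)&(sat<25)&(np.hypot(yy-c,xx-c)<.92*c))[:2]
def can(i,h,x,y,hs=60,s=3):
    o=ortho("top",i,h,x,y,hs,s).astype(int)
    return mrect(o,x,y,hs,s,(o.min(2)>125)&(o.max(2)-o.min(2)<30))[:2]
E
python3 - <<'E'
from caps import *
i=look("t1"); cv2.imwrite("pics/t1.png",i[...,::-1])
print(rib(i,98,651,-109)); print(can(i,120,635,51)); print(can(i,95,623,-249)); plan((651,-109.4,200,172.3),(651,-109.4,78,172.3))
E
```

```text
[(array([ 651. , -109.4]), array([17. , 52.9]), 82.0)]
[(array([636.7,  50.9]), array([65.4, 66.5]), 70.4), (array([618.7,  67.8]), array([5.3, 2.3]), 90.0)]
[(array([ 623., -249.]), array([65.5, 65.7]), 76.2), (array([ 607.8, -230. ]), array([2.3, 3.3]), 90.0)]
t 9.7 [ 433.5 -201.4  129.1] [180.   -0.  174.1] F [0.  0.5 0.2] gap 0.60 grip 0
(651, -109.4, 200, 172.3) total [-2.069  1.138 -0.71 ] turn [ 0.    -0.     0.015] calls 3 each [-0.69   0.379 -0.237]
(651, -109.4, 78, 172.3) total [-0.   -0.    1.22] turn [0. 0. 0.] calls 2 each [-0.   -0.    0.61]
```

View pics/t1.png

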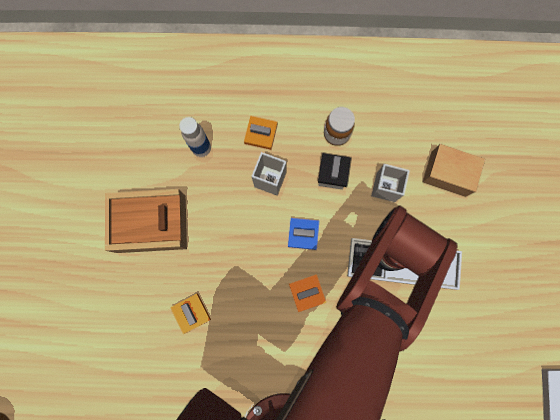

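Request:
step_arm:
  moves:
    - [-0.2,0.1,-0.4,0,0,0]
    - [-0.45,0.25,-0.71,0,0,0]
    - [-0.69,0.38,-0.71,0,0,0]

```text
time_s: 10.0
ee_pos: [509.2, -171.6, 203.6]
tcp_rot: [-179.9, 0.3, 174.1]
force: [0.1, -0.5, 1.0]
finger_gap: 0.597
grasp_force: 0.0
```

Request:
step_arm:
  moves:
    - [-0.35,0.19,0,0,0,0]
    - [-0.69,0.38,0,0,0,0]
    - [-0.69,0.38,0,0,0,0]

```text
time_s: 10.3
ee_pos: [581.0, -137.9, 197.6]
tcp_rot: [179.9, -0.1, 174.3]
force: [-0.5, -0.4, 0.2]
finger_gap: 0.599
grasp_force: 0.0
```

Request:
step_arm:
  moves:
    - [-0.35,0.19,0,0,0,0]
    - [-0.69,0.38,0,0,0,0.015]
    - [-0.69,0.38,0,0,0,0.015]
    - [-0.69,0.38,0,0,0,0.015]
    - [-0.69,0.38,0,0,0,0.015]

```text
time_s: 10.8
ee_pos: [649.5, -109.8, 198.7]
tcp_rot: [-180.0, -0.2, 172.3]
force: [0.7, 0.5, -0.1]
finger_gap: 0.599
grasp_force: 0.0
```

```bash
python3 plan.py 651,-109.4,78.5,172.2
```

```text
t 10.8 [ 649.5 -109.8  198.7] [-180.    -0.2  172.3] F [ 0.7  0.5 -0.1] gap 0.60 grip 0
(651.0, -109.4, 78.5, 172.2) total [-0.018  0.006  1.202] turn [-0.    -0.002  0.001] calls 2 each [-0.009  0.003  0.601]
```

Request:
step_arm:
  moves:
    - [-0.015,0,0.3,0,0,0]
    - [-0.015,0,0.6,0,0,0]
    - [-0.015,0,0.8,0,0,0]
    - [-0.015,0,0.9,0,0,0]
    - [-0.015,0,0.96,0,0,0]
    - [-0.015,0,1.0,0,0,0]

```text
time_s: 11.4
ee_pos: [652.9, -110.2, 100.8]
tcp_rot: [-180.0, 0.1, 172.3]
force: [0.7, 0.4, 0.9]
finger_gap: 0.598
grasp_force: 0.0
```

Request:
step_arm:
  moves:
    - [0,0,0.1,0,0,0]
    - [0,0,0.15,0,0,0]
    - [0,0,0.19,0,0,0]
    - [0,0,0.2,0,0,0]
    - [0,0,0.2,0,0,0]
    - [0,0,0.2,0,0,0]

```text
time_s: 12.0
ee_pos: [653.2, -109.7, 80.6]
tcp_rot: [-180.0, 0.0, 172.3]
force: [-0.1, -0.8, -0.5]
finger_gap: 0.601
grasp_force: 0.0
```

Request:
step_arm:
  moves:
    - [0,0,0,0,0,0]
    - [0,0,0,0,0,0]
    - [0,0,0,0,0,0]
    - [0,0,0,0,0,0]
    - [0,0,0,0,0,0]
    - [0,0,0,0,0,0]
    - [0,0,0,0,0,0]
    - [0,0,0,0,0,0]
  fingers: 1

```text
time_s: 12.8
ee_pos: [653.1, -110.0, 80.7]
tcp_rot: [-180.0, 0.0, 172.3]
force: [0.4, -2.6, 1.9]
finger_gap: 0.176
grasp_force: 33.5
```

Request:
step_arm:
  moves:
    - [0,0,-0.1,0,0,0]
    - [0,0,-0.25,0,0,0]
    - [0,0,-0.5,0,0,0]
    - [0,0,-0.8,0,0,0]
    - [0,0,-1,0,0,0]
    - [0,0,-1,0,0,0]
    - [0,0,-1,0,0,0]

```text
time_s: 13.5
ee_pos: [653.1, -109.2, 181.1]
tcp_rot: [180.0, 0.1, 172.3]
force: [0.7, -1.1, -0.7]
finger_gap: 0.175
grasp_force: 33.2
```

```bash
python3 plan.py 425.7,-291.9,178,174.1 425.7,-291.9,30,174.1
```

```text
t 13.5 [ 653.1 -109.2  181.1] [1.800e+02 1.000e-01 1.723e+02] F [ 0.7 -1.1 -0.7] gap 0.18 grip 33
(425.7, -291.9, 178.0, 174.1) total [ 2.009 -2.115  0.028] turn [ 0.     0.001 -0.015] calls 3 each [ 0.67  -0.705  0.009]
(425.7, -291.9, 30.0, 174.1) total [ 0.   -0.    1.48] turn [0. 0. 0.] calls 2 each [ 0.   -0.    0.74]
```

Request:
step_arm:
  moves:
    - [0.22,-0.23,0,0,0,0]
    - [0.44,-0.46,0,0,0,0]
    - [0.67,-0.705,0,0,0,0]

```text
time_s: 13.8
ee_pos: [574.8, -169.8, 177.7]
tcp_rot: [179.9, -0.3, 172.4]
force: [0.9, 0.0, -0.8]
finger_gap: 0.174
grasp_force: 33.2
```

Request:
step_arm:
  moves:
    - [0.22,-0.23,0,0,0,0]
    - [0.44,-0.46,0,0,0,0]
    - [0.67,-0.705,0,0,0,0]

```text
time_s: 14.1
ee_pos: [498.8, -230.8, 177.9]
tcp_rot: [179.9, -0.2, 172.3]
force: [-0.1, -0.2, -1.6]
finger_gap: 0.177
grasp_force: 33.2
```

Request:
step_arm:
  moves:
    - [0.22,-0.23,0,0,0,0]
    - [0.44,-0.46,0,0,0,0]
    - [0.66,-0.705,0,0,0,-0.015]
    - [0.66,-0.705,0,0,0,-0.015]
    - [0.66,-0.705,0,0,0,-0.015]

```text
time_s: 14.6
ee_pos: [425.2, -291.7, 178.7]
tcp_rot: [179.8, -0.1, 174.0]
force: [0.3, -0.4, 0.0]
finger_gap: 0.179
grasp_force: 33.1
```

Request:
step_arm:
  moves:
    - [0,0,0.3,0,0,0]
    - [0,0,0.6,0,0,0]
    - [0,0,0.8,0,0,0]
    - [0,0,0.8,0,0,0]
    - [0,0,0.8,0,0,0]
    - [0,0,0.8,0,0,0]

```text
time_s: 15.2
ee_pos: [427.7, -292.8, 101.6]
tcp_rot: [-179.9, 0.1, 174.1]
force: [-0.4, 0.2, -1.2]
finger_gap: 0.178
grasp_force: 33.1
```

```bash
python3 plan.py 427,-291.9,32,174.1
```

```text
t 15.2 [ 427.7 -292.8  101.6] [-1.799e+02  1.000e-01  1.741e+02] F [-0.4  0.2 -1.2] gap 0.18 grip 33
(427.0, -291.9, 32.0, 174.1) total [0.009 0.009 0.696] turn [-0.001  0.001  0.   ] calls 1 each [0.009 0.009 0.696]
```

Request:
step_arm:
  moves:
    - [0.005,0,0.25,0,0,0]
    - [0.005,0,0.4,0,0,0]
    - [0.005,0,0.55,0,0,0]
    - [0.005,0,0.63,0,0,0]
    - [0.005,0,0.67,0,0,0]
    - [0.005,0,0.69,0,0,0]
    - [0.005,0,0.7,0,0,0]
    - [0.005,0,0.7,0,0,0]
    - [0.005,0,0.7,0,0,0]

```text
time_s: 16.1
ee_pos: [426.5, -293.0, 31.5]
tcp_rot: [-179.9, 0.1, 174.1]
force: [-2.0, 0.3, 5.7]
finger_gap: 0.177
grasp_force: 34.0
```

Request:
step_arm:
  moves:
    - [0,0,0,0,0,0]
    - [0,0,0,0,0,0]
    - [0,0,0,0,0,0]
    - [0,0,0,0,0,0]
  fingers: -0.2

```text
time_s: 16.5
ee_pos: [425.7, -292.2, 30.0]
tcp_rot: [180.0, -0.0, 174.1]
force: [0.5, 0.3, -0.2]
finger_gap: 0.599
grasp_force: 0.0
```

Request:
step_arm:
  moves:
    - [0,0,-0.3,0,0,0]
    - [0,0,-0.6,0,0,0]
    - [0,0,-1,0,0,0]
    - [0,0,-1,0,0,0]

```text
time_s: 16.9
ee_pos: [429.6, -295.7, 136.5]
tcp_rot: [-179.6, 0.6, 174.1]
force: [0.3, -0.7, 0.3]
finger_gap: 0.6
grasp_force: 0.0
```

Request:
step_arm:
  moves:
    - [0,0,-0.3,0,0,0]
    - [0,0.3,-0.6,0,0,0]
    - [0,0.7,-0.7,0,0,0]
    - [0,1,-0.7,0,0,0]
    - [0,1,-0.7,0,0,0]

```text
time_s: 17.4
ee_pos: [435.9, -189.8, 199.8]
tcp_rot: [179.9, -0.0, 174.3]
force: [0.9, -0.6, -0.5]
finger_gap: 0.602
grasp_force: 0.0
```

```bash
python3 plan.py 521.5,303,200,-175.8
python3 - <<'E'
from caps import *
i=look("t2"); 
for h,x,y in [(49,435,-201),(49,426,-292)]: print(rib(i,h,x,y))
E
```

```text
t 17.4 [ 435.9 -189.8  199.8] [179.9  -0.  174.3] F [ 0.9 -0.6 -0.5] gap 0.60 grip 0
(521.5, 303.0, 200.0, -175.8) total [-0.363  4.989  0.006] turn [ 0.001 -0.    -0.082] calls 5 each [-0.073  0.998  0.001]
[(array([ 464.3, -183.1]), array([13.8, 31.7]), 36.6), (array([ 409.8, -231.2]), array([ 8.7, 14.8]), 83.7)]
[(array([ 411.1, -288.7]), array([16.8, 24.9]), 80.2), (array([ 401.2, -319.8]), array([ 7.6, 19.3]), 80.3)]
```

Request:
step_arm:
  moves:
    - [-0.03,0.5,0,0,0,0]
    - [-0.07,1,0,0,0,0]

```text
time_s: 17.65
ee_pos: [453.2, -95.2, 199.7]
tcp_rot: [-180.0, -0.0, 173.8]
force: [1.0, 0.0, -0.3]
finger_gap: 0.597
grasp_force: 0.0
```

Request:
step_arm:
  moves:
    - [-0.03,0.5,0,0,0,0]
    - [-0.07,1,0,0,0,0]

```text
time_s: 17.85
ee_pos: [470.6, 4.7, 199.6]
tcp_rot: [-180.0, -0.0, 174.0]
force: [1.1, -0.6, 1.0]
finger_gap: 0.599
grasp_force: 0.0
```

Request:
step_arm:
  moves:
    - [-0.03,0.5,0,0,0,0]
    - [-0.07,1,0,0,0,0]

```text
time_s: 18.05
ee_pos: [488.0, 103.5, 199.6]
tcp_rot: [-180.0, -0.0, 174.0]
force: [1.6, -0.3, -0.2]
finger_gap: 0.604
grasp_force: 0.0
```

Request:
step_arm:
  moves:
    - [-0.03,0.5,0,0,0,0]
    - [-0.07,1,0,0,0,0]

```text
time_s: 18.25
ee_pos: [505.3, 202.1, 199.3]
tcp_rot: [-179.9, -0.0, 174.1]
force: [0.9, -1.0, -0.1]
finger_gap: 0.598
grasp_force: 0.0
```

Request:
step_arm:
  moves:
    - [-0.03,0.5,0,0,0,-0.04]
    - [-0.07,0.99,0,0,0,-0.083]
    - [-0.07,0.99,0,0,0,-0.083]
    - [-0.07,0.99,0,0,0,-0.083]
    - [-0.07,0.99,0,0,0,-0.083]

```text
time_s: 18.75
ee_pos: [522.0, 297.3, 199.2]
tcp_rot: [-179.9, -0.1, -176.0]
force: [0.3, -0.4, -0.6]
finger_gap: 0.602
grasp_force: 0.0
```

```bash
cat > s2.py <<'E'
from caps import *
i=look("t3")
for h,x,y in [(49,435,-201),(49,426,-292)]: print(rib(i,h,x,y))
print(can(i,120,636,51),can(i,95,623,-249),can(i,70,651,-109))
plan((521.5,303,76,-175.8))
z0=np.load("top0.npz")["i"]
t=[ortho("top",i,24,418,-293,150,1.3),ortho("top",z0,98,521.5,303,45,4.33)]
o=t[1]
for g in (-30,-8,0,8,30):
    q=int((45+g)*4.33); o[q,::4]=(0,255,0); o[::4,q]=(0,255,0)
cv2.imwrite("pics/s2.png",np.hstack([t[0][:389,:389],o[:389,:389]])[...,::-1])
E
python3 s2.py
```

```text
[(array([ 433.4, -199.1]), array([17.5, 52.3]), 84.0), (array([ 431.5, -235.5]), array([13.8, 59. ]), 83.7)]
[(array([ 437.4, -309.6]), array([82.7, 40.7]), 33.5), (array([ 425.1, -290. ]), array([17.7, 52.7]), 83.7)]
[(array([636.6,  50.9]), array([65.5, 66.6]), 70.4), (array([607.7,  37.3]), array([1.2, 2.9]), 56.3)] [(array([ 623. , -248.9]), array([65.6, 65.8]), 76.2), (array([ 607.8, -230.2]), array([2.7, 3.3]), 90.0)] [(array([ 650.9, -108.4]), array([65.4, 66. ]), 82.0), (array([633.9, -99.6]), array([5.4, 2.3]), 14.0)]
t 18.8 [522.1 297.  199.6] [-1.799e+02 -1.000e-01 -1.761e+02] F [-0.3 -0.7 -0.4] gap 0.60 grip 0
(521.5, 303, 76, -175.8) total [0.    0.061 1.235] turn [-0.    -0.001 -0.002] calls 2 each [0.    0.031 0.618]
```

View pics/s2.png

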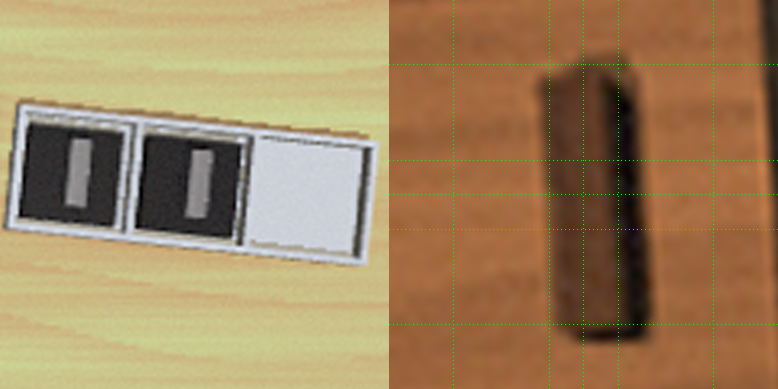

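Request:
step_arm:
  moves:
    - [0,0.05,0.3,0,0,0]
    - [0,0.065,0.6,0,0,0]
    - [0,0.065,0.8,0,0,0]
    - [0,0.065,0.9,0,0,0]
    - [0,0.065,0.96,0,0,0]
    - [0,0.065,1.0,0,0,0]
    - [0,0.065,1.0,0,0,0]

```text
time_s: 19.5
ee_pos: [522.1, 305.2, 100.9]
tcp_rot: [180.0, 0.1, -176.0]
force: [-0.1, 0.3, 0.8]
finger_gap: 0.606
grasp_force: 0.0
```

```bash
python3 plan.py 520.7,303.5,75.5,-175.8
```

```text
t 19.5 [522.1 305.2 100.9] [ 1.80e+02  1.00e-01 -1.76e+02] F [-0.1  0.3  0.8] gap 0.61 grip 0
(520.7, 303.5, 75.5, -175.8) total [ 0.015 -0.016  0.254] turn [ 0.     0.    -0.001] calls 1 each [ 0.015 -0.016  0.254]
```

Request:
step_arm:
  moves:
    - [0.015,-0.015,0.12,0,0,0]
    - [0.015,-0.015,0.18,0,0,0]
    - [0.015,-0.015,0.22,0,0,0]
    - [0.015,-0.015,0.25,0,0,0]
    - [0.015,-0.015,0.25,0,0,0]
    - [0.015,-0.015,0.25,0,0,0]

```text
time_s: 20.1
ee_pos: [520.3, 303.9, 75.4]
tcp_rot: [180.0, 0.0, -175.9]
force: [-0.6, 0.7, 0.5]
finger_gap: 0.598
grasp_force: 0.0
```

Request:
step_arm:
  moves:
    - [0,0,0,0,0,0]
    - [0,0,0,0,0,0]
    - [0,0,0,0,0,0]
    - [0,0,0,0,0,0]
    - [0,0,0,0,0,0]
    - [0,0,0,0,0,0]
    - [0,0,0,0,0,0]
    - [0,0,0,0,0,0]
  fingers: 1
  force: 40

```text
time_s: 20.9
ee_pos: [520.5, 303.6, 75.8]
tcp_rot: [-180.0, 0.0, -175.9]
force: [-0.4, -2.8, 5.5]
finger_gap: 0.175
grasp_force: 41.3
```

Request:
step_arm:
  moves:
    - [0,-0.03,0,0,0,0]
    - [0,-0.08,0,0,0,0]
    - [0,-0.14,0,0,0,0]
    - [0,-0.2,0,0,0,0]
    - [0,-0.25,0,0,0,0]
    - [0,-0.3,0,0,0,0]
    - [0,-0.3,0,0,0,0]
    - [0,-0.3,0,0,0,0]

```text
time_s: 21.7
ee_pos: [522.8, 273.1, 75.8]
tcp_rot: [-180.0, 0.0, -176.0]
force: [0.4, 1.7, 5.9]
finger_gap: 0.174
grasp_force: 41.5
```

Request:
step_arm:
  moves:
    - [0,-0.05,-0.01,0,0,0]
    - [0,-0.12,-0.01,0,0,0]
    - [0,-0.2,-0.01,0,0,0]
    - [0,-0.3,-0.01,0,0,0]
    - [0,-0.4,-0.01,0,0,0]
    - [0,-0.5,-0.01,0,0,0]
    - [0,-0.6,-0.01,0,0,0]
    - [0,-0.68,-0.01,0,0,0]
    - [0,-0.75,-0.01,0,0,0]
    - [0,-0.75,-0.01,0,0,0]

```text
time_s: 22.7
ee_pos: [527.3, 197.7, 75.9]
tcp_rot: [-180.0, -0.1, -176.0]
force: [-0.7, -0.6, -0.5]
finger_gap: 0.18
grasp_force: 40.5
```

Request:
step_arm:
  moves:
    - [0,-0.05,0,0,0,0]
    - [0,-0.12,0,0,0,0]
    - [0,-0.2,0,0,0,0]
    - [0,-0.3,0,0,0,0]
    - [0,-0.4,0,0,0,0]
    - [0,-0.5,0,0,0,0]
    - [0,-0.6,0,0,0,0]
    - [0,-0.7,0,0,0,0]
    - [0,-0.78,0,0,0,0]
    - [0,-0.85,0,0,0,0]
    - [0,-0.85,0,0,0,0]

```text
time_s: 23.8
ee_pos: [533.8, 113.3, 76.3]
tcp_rot: [-180.0, 0.0, -176.0]
force: [0.9, -0.8, -1.9]
finger_gap: 0.175
grasp_force: 40.4
```

Run:
```python
from plan import *
plan((470,90,150,180))
i,d,w=cloud("scene"); c=i[150:350,200:470]; cv2.imwrite("pics/l1.png",cv2.resize(c,None,fx=2.5,fy=2.5)[...,::-1])
```

```text
t 23.8 [533.8 113.3  76.3] [-180.    0. -176.] F [ 0.9 -0.8 -1.9] gap 0.18 grip 40
(470, 90, 150, 180) total [ 0.652 -0.188 -0.737] turn [-0.     0.     0.033] calls 1 each [ 0.652 -0.188 -0.737]
```

View pics/l1.png

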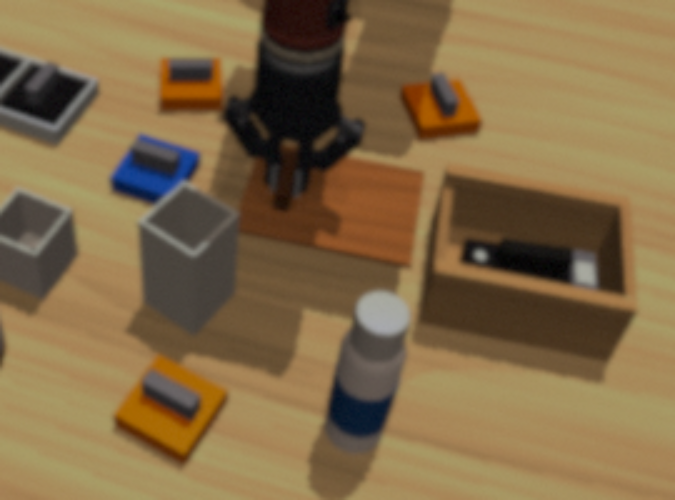

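Request:
step_arm:
  moves:
    - [0.1,0,-0.1,0,0,0]
    - [0.25,0.05,-0.1,0,0,0]
    - [0.45,0.1,-0.1,0,0,0]
    - [0.65,0.15,-0.1,0,0,0]
    - [0.8,0.18,-0.1,0,0,0]
    - [0.88,0.18,-0.1,0,0,0]
    - [0.88,0.18,-0.1,0,0,0]
    - [0.88,0.18,-0.1,0,0,0]

```text
time_s: 24.65
ee_pos: [445.5, 126.1, 86.7]
tcp_rot: [180.0, 0.1, -175.9]
force: [-0.1, -0.1, -1.0]
finger_gap: 0.179
grasp_force: 40.4
```

Request:
step_arm:
  moves:
    - [0,0,0.2,0,0,0]
    - [0,0,0.4,0,0,0]
    - [0,0,0.55,0,0,0]
    - [0,0,0.62,0,0,0]
    - [0,0,0.67,0,0,0]
    - [0,0,0.7,0,0,0]
    - [0,0,0.7,0,0,0]
    - [0,0,0.7,0,0,0]

```text
time_s: 25.45
ee_pos: [445.3, 126.0, 16.9]
tcp_rot: [180.0, 0.1, -175.9]
force: [0.1, 0.5, -1.5]
finger_gap: 0.176
grasp_force: 40.4
```

Request:
step_arm:
  moves:
    - [0,0,0.02,0,0,0]
    - [0,0,0.035,0,0,0]
    - [0,0,0.045,0,0,0]
    - [0,0,0.055,0,0,0]
    - [0,0,0.06,0,0,0]
    - [0,0,0.065,0,0,0]
    - [0,0,0.065,0,0,0]

```text
time_s: 26.15
ee_pos: [444.6, 126.0, 9.8]
tcp_rot: [-180.0, -0.0, -175.9]
force: [-0.3, -0.7, -1.0]
finger_gap: 0.178
grasp_force: 40.5
```

Request:
step_arm:
  moves:
    - [0,0,0,0,0,0]
    - [0,0,0,0,0,0]
    - [0,0,0,0,0,0]
    - [0,0,0,0,0,0]
  fingers: -0.2

```text
time_s: 26.55
ee_pos: [444.8, 126.0, 10.0]
tcp_rot: [180.0, 0.0, -175.9]
force: [-0.6, 0.4, -0.8]
finger_gap: 0.602
grasp_force: 0.0
```

Request:
step_arm:
  moves:
    - [0,0,-0.2,0,0,0]
    - [0,0,-0.5,0,0,0]
    - [0,0,-0.9,0,0,0]
    - [0,0,-1,0,0,0]
    - [0,0,-1,0,0,0]

```text
time_s: 27.05
ee_pos: [446.7, 126.2, 112.1]
tcp_rot: [180.0, 0.3, -175.9]
force: [1.1, -1.4, 0.3]
finger_gap: 0.605
grasp_force: 0.0
```

Request:
step_arm:
  moves:
    - [0,0,-0.3,0,0,0]
    - [0,0,-0.6,0,0,0]
    - [0,0,-0.8,0,0,0]
    - [0,0,-0.8,0,0,0]
    - [0,0,-0.8,0,0,0]

```text
time_s: 27.55
ee_pos: [443.6, 125.8, 188.0]
tcp_rot: [-180.0, -0.1, -175.9]
force: [0.4, 0.0, -0.7]
finger_gap: 0.6
grasp_force: 0.0
```

```bash
cat > sc.py <<'E'
from caps import *
i=look("t4")
t=[ortho("top",i,49,514,355,90,2.2),ortho("top",i,6,443,171,110,1.8)]
for o,h,s in ((t[0],90,2.2),(t[1],110,1.8)):
    for g in range(-80,81,20):
        q=int((h+g)*s); o[q,::5]=(0,255,0); o[::5,q]=(0,255,0)
cv2.imwrite("pics/sc.png",np.hstack([t[0][:396,:396],t[1][:396,:396]])[...,::-1])
print(can(i,120,636,51)[0],can(i,95,623,-249)[0],can(i,70,651,-109)[0])
print([(tow("top",q["xyz"]).round(),round(q["conf"],2)) for q in r.look_for("top","scanner")[:3]])
plan((514,355,230,-176))
E
python3 sc.py
```

```text
(array([610.9,  55.4]), array([65.9, 65.4]), 71.0) (array([ 623., -249.]), array([65.6, 65.6]), 76.2) (array([ 651. , -108.5]), array([65.4, 66. ]), 82.0)
[(array([509., 370.,  36.]), 0.79), (array([ 630., -250.,   52.]), 0.42)]
t 27.6 [442.8 125.7 187.1] [-180.    -0.3 -175.9] F [ 0.1 -0.8 -0.5] gap 0.60 grip 0
(514, 355, 230, -176) total [-0.871  2.237 -0.434] turn [-0.    -0.002  0.   ] calls 3 each [-0.29   0.746 -0.145]
```

View pics/sc.png

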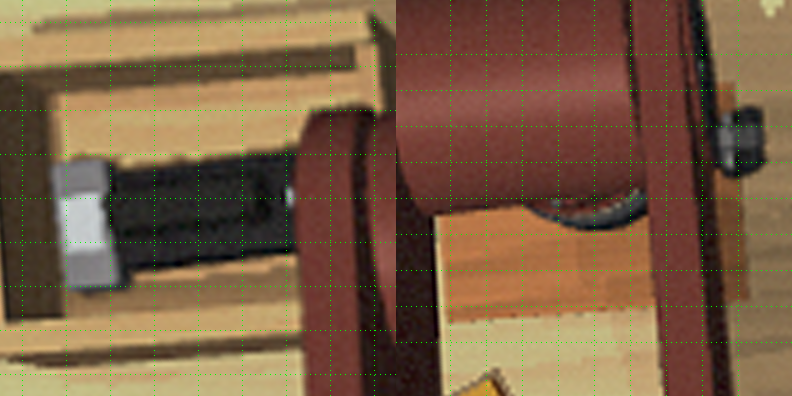

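Request:
step_arm:
  moves:
    - [0,-0.5,-0.2,0,0,0]
    - [0,-1,-0.4,0,0,0]
    - [0,-1,-0.4,0,0,0]
    - [0,-1,-0.4,0,0,0]

```text
time_s: 28.05
ee_pos: [451.4, 25.2, 228.9]
tcp_rot: [180.0, -0.1, -176.1]
force: [0.3, 0.7, 0.3]
finger_gap: 0.598
grasp_force: 0.0
```

```bash
cat > sc.py <<'E'
from caps import *
i=look("t5")
t=[ortho("top",i,49,514,355,90,2.2),ortho("top",i,24,514,355,90,2.2)]
for o in t:
    for g in range(-80,81,20):
        q=int((90+g)*2.2); o[q,::8]=(0,255,0); o[::8,q]=(0,255,0)
cv2.imwrite("pics/sc2.png",np.hstack([t[0][:396,:396],t[1][:396,:396]])[...,::-1])
for h in (30,49):
    o=ortho("top",i,h,514,355,80,3).astype(int)
    print(h,mrect(o,514,355,80,3,(o.max(2)<62)&(o.max(2)-o.min(2)<14))[:2], mrect(o,514,355,80,3,(o.min(2)>85)&(o.max(2)-o.min(2)<18))[:3])
print([(tow("top",q["xyz"]).round(),round(q["conf"],2)) for q in r.look_for("top","scanner")[:3]])
plan((514,355,230,-176))
E
python3 sc.py
```

```text
30 [(array([509.8, 347.8]), array([ 57.9, 110.4]), 7.5), (array([473.7, 410.3]), array([3., 1.]), 90.0)] [(array([504.2, 413.3]), array([58.4, 25.6]), 6.9), (array([517.3, 312.9]), array([14. , 13.6]), 63.4)]
49 [(array([507. , 342.3]), array([ 56.6, 108.8]), 7.1), (array([471.9, 403.5]), array([1.2, 3.6]), 14.0)] [(array([501.9, 406.8]), array([57.4, 25.2]), 6.9), (array([514.3, 307.8]), array([13.3, 13.7]), 90.0)]
[(array([512., 360.,  34.]), 0.63)]
t 28.1 [450.5  26.9 228. ] [ 179.9   -0.2 -176. ] F [-0.2 -0.5 -0.4] gap 0.60 grip 0
(514, 355, 230, -176) total [-0.864  3.229 -0.019] turn [ 0.001 -0.002  0.   ] calls 4 each [-0.216  0.807 -0.005]
```

View pics/sc2.png

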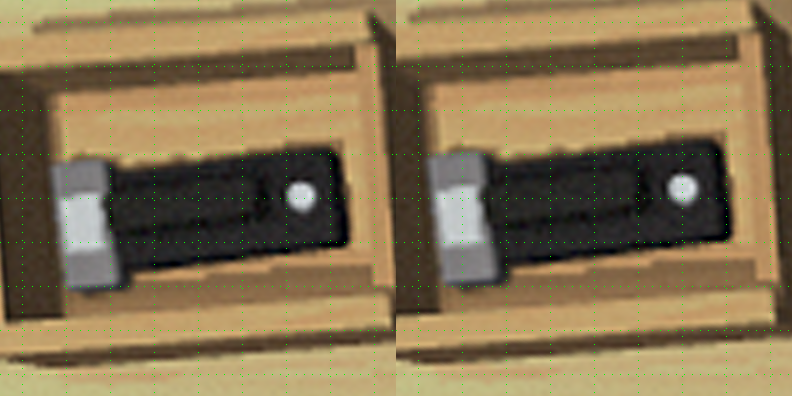

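Request:
step_arm:
  moves:
    - [-0.1,0.42,0,0,0,0]
    - [-0.208,0.825,0,0,0,0]
  fingers: -0.1

```text
time_s: 28.35
ee_pos: [465.5, 111.5, 228.2]
tcp_rot: [180.0, -0.2, -176.0]
force: [-0.3, -0.3, 0.1]
finger_gap: 0.551
grasp_force: 0.0
```

Request:
step_arm:
  moves:
    - [-0.1,0.42,0,0,0,0]
    - [-0.208,0.825,0,0,0,0]

```text
time_s: 28.55
ee_pos: [479.8, 196.8, 228.0]
tcp_rot: [180.0, -0.2, -175.8]
force: [0.4, -0.1, -0.7]
finger_gap: 0.55
grasp_force: 0.0
```

Request:
step_arm:
  moves:
    - [-0.1,0.42,0,0,0,0]
    - [-0.208,0.825,0,0,0,0]

```text
time_s: 28.75
ee_pos: [494.4, 280.8, 227.8]
tcp_rot: [-180.0, -0.2, -175.8]
force: [0.6, -1.1, 0.1]
finger_gap: 0.552
grasp_force: 0.0
```

Request:
step_arm:
  moves:
    - [-0.1,0.42,0,0,0,0.06]
    - [-0.208,0.825,0,0,0,0.12]
    - [-0.208,0.825,0,0,0,0.19]
    - [-0.208,0.825,0,0,0,0.26]
    - [-0.208,0.825,0,0,0,0.33]
    - [-0.208,0.825,0,0,0,0.4]
    - [-0.208,0.825,0,0,0,0.47]
    - [-0.208,0.825,0,0,0,0.54]
    - [-0.208,0.825,0,0,0,0.61]
    - [-0.208,0.825,0,0,0,0.68]
    - [-0.208,0.825,0,0,0,0.726]
    - [-0.208,0.825,0,0,0,0.726]

```text
time_s: 29.95
ee_pos: [509.2, 362.4, 227.7]
tcp_rot: [-179.8, 0.0, 97.1]
force: [0.8, 0.2, 0.3]
finger_gap: 0.551
grasp_force: 0.0
```

```bash
python3 plan.py 510.4,361.7,120,96.9 510.4,361.7,33,96.9
```

```text
t 29.9 [509.2 362.4 227.7] [-179.8    0.    97.1] F [0.8 0.2 0.3] gap 0.55 grip 0
(510.4, 361.7, 120.0, 96.9) total [-0.008  0.015  1.077] turn [-0.002  0.     0.002] calls 2 each [-0.004  0.007  0.538]
(510.4, 361.7, 33.0, 96.9) total [ 0.   -0.    0.87] turn [0. 0. 0.] calls 1 each [ 0.   -0.    0.87]
```

Request:
step_arm:
  moves:
    - [-0.008,0.015,0.4,0,0,0]
    - [-0.008,0.015,0.8,0,0,0]
    - [-0.008,0.015,1,0,0,0]
    - [-0.008,0.015,1,0,0,0]
    - [-0.008,0.015,1,0,0,0]

```text
time_s: 30.45
ee_pos: [512.0, 361.2, 129.1]
tcp_rot: [-179.9, 0.0, 97.1]
force: [0.2, 0.1, -0.1]
finger_gap: 0.547
grasp_force: 0.0
```

Request:
step_arm:
  moves:
    - [0,0,0.2,0,0,0]
    - [0,0,0.4,0,0,0]
    - [0,0,0.55,0,0,0]
    - [0,0,0.65,0,0,0]
    - [0,0,0.7,0,0,0]
    - [0,0,0.7,0,0,0]
    - [0,0,0.7,0,0,0]

```text
time_s: 31.15
ee_pos: [513.5, 361.0, 60.6]
tcp_rot: [179.9, -0.0, 96.9]
force: [0.2, 0.4, 1.0]
finger_gap: 0.55
grasp_force: 0.0
```

```bash
python3 plan.py 510.4,361.7,33.5,96.9
```

```text
t 31.1 [513.5 361.   60.6] [179.9  -0.   96.9] F [0.2 0.4 1. ] gap 0.55 grip 0
(510.4, 361.7, 33.5, 96.9) total [ 0.01  -0.03   0.271] turn [ 0.001 -0.     0.   ] calls 1 each [ 0.01  -0.03   0.271]
```

Request:
step_arm:
  moves:
    - [0.01,-0.025,0.1,0,0,0]
    - [0.01,-0.025,0.17,0,0,0]
    - [0.01,-0.025,0.22,0,0,0]
    - [0.01,-0.025,0.25,0,0,0]
    - [0.01,-0.025,0.265,0,0,0]
    - [0.01,-0.025,0.265,0,0,0]
    - [0.01,-0.025,0.265,0,0,0]

```text
time_s: 31.85
ee_pos: [510.7, 361.5, 33.5]
tcp_rot: [179.9, -0.0, 96.9]
force: [0.5, 0.7, -0.0]
finger_gap: 0.548
grasp_force: 0.0
```

Request:
step_arm:
  moves:
    - [0,0,0,0,0,0]
    - [0,0,0,0,0,0]
    - [0,0,0,0,0,0]
    - [0,0,0,0,0,0]
    - [0,0,0,0,0,0]
    - [0,0,0,0,0,0]
    - [0,0,0,0,0,0]
    - [0,0,0,0,0,0]
  fingers: 1
  force: 60

```text
time_s: 32.65
ee_pos: [510.3, 361.4, 33.4]
tcp_rot: [180.0, -0.0, 96.9]
force: [0.2, -0.2, 1.3]
finger_gap: 0.199
grasp_force: 60.7
```

Request:
step_arm:
  moves:
    - [0,0,-0.05,0,0,0]
    - [0,0,-0.15,0,0,0]
    - [0,0,-0.3,0,0,0]
    - [0,0,-0.5,0,0,0]
    - [0,0,-0.75,0,0,0]
    - [0,0,-1,0,0,0]
    - [0,0,-1,0,0,0]

```text
time_s: 33.35
ee_pos: [513.8, 363.4, 139.6]
tcp_rot: [179.4, -0.2, 96.9]
force: [1.4, 0.3, -1.3]
finger_gap: 0.194
grasp_force: 60.4
```

Request:
step_arm:
  moves:
    - [0,0,-0.25,0,0,0]
    - [0,0,-0.5,0,0,0]
    - [0,0,-0.75,0,0,0]
    - [0,0,-1,0,0,0]
    - [0,0,-1,0,0,0]
    - [0,0,-1,0,0,0]

```text
time_s: 33.95
ee_pos: [510.1, 361.2, 232.7]
tcp_rot: [-180.0, 0.0, 96.9]
force: [-0.7, -0.5, -3.1]
finger_gap: 0.199
grasp_force: 60.4
```

```bash
cat > cans.py <<'E'
from caps import *
def cans(show=None,guess=((120,611,55),(95,623,-249),(70,651,-109))):
    i=look("cur")
    for h,x,y in guess: print(h,can(i,h,x,y,75)[:1])
    return i
if __name__=="__main__":
    i=cans(); plan((617,6,230,97))
    s,d,w=cloud("scene"); cv2.imwrite("pics/scan1.png",cv2.resize(s,(700,525))[...,::-1])
E
python3 cans.py
```

```text
120 [(array([610.3,  55.4]), array([65.5, 66.5]), 71.1)]
95 [(array([ 623. , -249.1]), array([65.5, 65.5]), 76.1)]
70 [(array([ 651. , -108.6]), array([65.4, 65.9]), 82.0)]
t 34.0 [509.3 360.8 231.3] [-1.798e+02  1.000e-01  9.690e+01] F [-1.  -1.  -3.5] gap 0.19 grip 60
(617, 6, 230, 97) total [-3.652  0.64   0.015] turn [-0.001  0.001 -0.   ] calls 4 each [-0.913  0.16   0.004]
```

View pics/scan1.png

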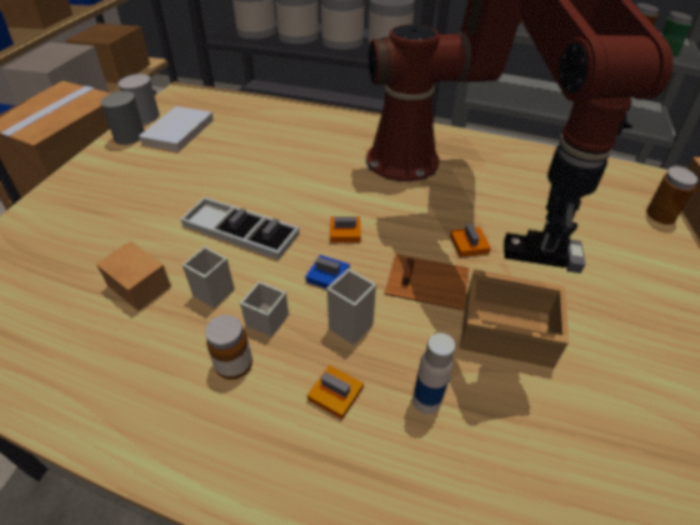

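Run:
```python
from m2 import *
i=np.load("cur.npz")["i"]; h=229
o=ortho("top",i,h,504,412,45,3).astype(int)
print(mrect(o,504,412,45,3,(o.min(2)>80)&(o.max(2)-o.min(2)<20))[:3],"expect",510-52*.12,361.2+52*.993)
s,d,w=cloud("scene")
m=(w[...,2]>200)&(w[...,2]<262)&(w[...,1]>285)&(w[...,1]<450)&(w[...,0]>470)&(w[...,0]<560)
p=w[m]; t=p[:,1]-361; 
for a in range(-70,80,10):
    q=p[(t>=a)&(t<a+10)]
    if len(q)>5: print(a,len(q),np.percentile(q[:,2],[2,10,50,90,98]).round(1))
```

```text
[] expect 503.76 412.836
-70 85 [209.7 214.3 225.5 229.1 229.6]
-60 110 [207.4 212.6 227.7 229.9 231. ]
-50 105 [205.6 211.1 227.7 229.4 230.2]
-40 137 [207.3 213.3 229.  251.3 253.3]
-30 130 [207.5 212.8 230.2 252.4 253.3]
-20 149 [207.4 213.9 234.4 253.4 260.1]
-10 124 [207.1 212.8 232.6 256.5 259.8]
0 104 [207.5 212.5 228.5 255.5 260.4]
10 94 [207.2 212.5 227.6 246.5 251.9]
20 109 [206.3 211.6 228.4 249.8 251.6]
30 101 [205.9 211.4 226.4 242.  252. ]
40 129 [207.7 213.1 227.4 229.8 230.9]
50 128 [207.3 212.7 227.8 229.8 230.7]
60 38 [207.5 211.8 225.6 229.3 230. ]
```

Request:
step_arm:
  moves:
    - [-0.2,0.04,0,0,0,0]
    - [-0.55,0.1,0,0,0,0]
    - [-0.91,0.16,0,0,0,0]

```text
time_s: 34.4
ee_pos: [536.1, 272.2, 231.0]
tcp_rot: [-179.8, 0.0, 97.0]
force: [0.6, -0.6, -1.3]
finger_gap: 0.195
grasp_force: 60.3
```

Request:
step_arm:
  moves:
    - [-0.3,0.05,0,0,0,0]
    - [-0.6,0.1,0,0,0,0]
    - [-0.91,0.16,0,0,0,0]

```text
time_s: 34.7
ee_pos: [563.1, 183.2, 231.1]
tcp_rot: [-179.8, 0.0, 96.9]
force: [0.2, -0.1, -2.6]
finger_gap: 0.197
grasp_force: 60.3
```

Request:
step_arm:
  moves:
    - [-0.3,0.05,0,0,0,0]
    - [-0.6,0.1,0,0,0,0]
    - [-0.91,0.16,0,0,0,0]

```text
time_s: 35.0
ee_pos: [590.0, 95.0, 231.1]
tcp_rot: [-179.8, -0.0, 96.9]
force: [1.2, 0.0, -1.5]
finger_gap: 0.197
grasp_force: 60.3
```

Request:
step_arm:
  moves:
    - [-0.3,0.05,0,0,0,0]
    - [-0.6,0.1,0,0,0,0]
    - [-0.85,0.16,0,0,0,0]
    - [-0.91,0.16,0,0,0,0]
    - [-0.91,0.16,0,0,0,0]
    - [-0.91,0.16,0,0,0,0]
    - [-0.91,0.16,0,0,0,0]

```text
time_s: 35.7
ee_pos: [617.2, 9.0, 232.8]
tcp_rot: [-179.9, -0.0, 97.0]
force: [-0.6, 1.2, -2.5]
finger_gap: 0.196
grasp_force: 60.2
```

Run:
```python
from cans import *
cans(); plan((616.5,5.8,187.4,96.9))
```

```text
120 [(array([647.2,  70.3]), array([27.7, 48.7]), 90.0)]
95 [(array([ 622.8, -248.8]), array([65.7, 66. ]), 76.2)]
70 [(array([ 650.8, -108.2]), array([65.9, 66.1]), 81.9)]
t 35.8 [617.3   9.  233. ] [-180.   -0.   97.] F [ 0.5 -0.7 -2.7] gap 0.20 grip 60
(616.5, 5.8, 187.4, 96.9) total [-0.031 -0.012  0.456] turn [-0.    -0.     0.001] calls 1 each [-0.031 -0.012  0.456]
```

Request:
step_arm:
  moves:
    - [-0.03,-0.01,0.15,0,0,0]
    - [-0.03,-0.01,0.28,0,0,0]
    - [-0.03,-0.01,0.38,0,0,0]
    - [-0.03,-0.01,0.44,0,0,0]
    - [-0.03,-0.01,0.455,0,0,0]
    - [-0.03,-0.01,0.455,0,0,0]
    - [-0.03,-0.01,0.455,0,0,0]
    - [-0.03,-0.01,0.455,0,0,0]

```text
time_s: 36.55
ee_pos: [617.8, 4.6, 188.7]
tcp_rot: [179.9, 0.0, 96.9]
force: [0.1, 0.4, -2.9]
finger_gap: 0.199
grasp_force: 60.2
```

Run:
```python
from cans import *
plan((616.5,5.8,187.4,96.9))
i,d,w=cloud("scene")
from m import seg
# tall-can rim check in scene + view
t=[cv2.resize(i[170:300,200:360],(480,390)), cv2.resize(look("cur")[130:220,220:320],(320,390))]
cv2.imwrite("pics/scan2.png",np.hstack(t)[...,::-1])
o=ortho("scene",i,120,610,55,60,3).astype(int); print(mrect(o,610,55,60,3,(o.min(2)>95)&(o.max(2)-o.min(2)<35))[:2])
```

```text
t 36.5 [617.8   4.6 188.7] [179.9   0.   96.9] F [ 0.1  0.4 -2.9] gap 0.20 grip 60
(616.5, 5.8, 187.4, 96.9) total [ 0.014 -0.011  0.013] turn [0.001 0.    0.   ] calls 1 each [ 0.014 -0.011  0.013]
[(array([611.7,  79.5]), array([74.1, 34.3]), 7.1), (array([563.3,  37.3]), array([20.3, 26.3]), 90.0)]
```

View pics/scan2.png

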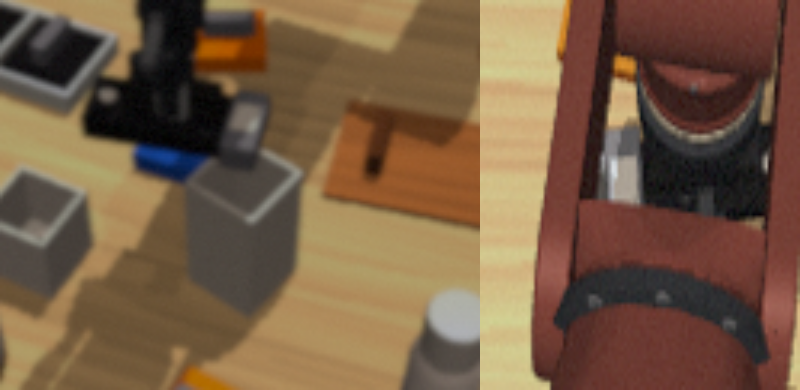

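Request:
step_arm:
  moves:
    - [0.012,-0.01,0.01,0,0,0]
    - [0.012,-0.01,0.01,0,0,0]
    - [0.012,-0.01,0.01,0,0,0]
    - [0.012,-0.01,0.01,0,0,0]
    - [0.012,-0.01,0.01,0,0,0]

```text
time_s: 37.15
ee_pos: [616.0, 5.7, 186.8]
tcp_rot: [-180.0, 0.0, 96.9]
force: [1.0, 0.0, -1.2]
finger_gap: 0.195
grasp_force: 60.2
```

Run:
```python
from cans import *
plan((616.5,5.8,187.4,96.9))
i,d,w=cloud("scene"); z=184
o=ortho("scene",i,z,610,57,45,3).astype(int)
print(mrect(o,610,57,45,3,(o.min(2)>70)&(o.max(2)-o.min(2)<30))[:2])
m=(np.abs(w[...,2]-184)<4)&(np.abs(w[...,0]-612)<60)&(w[...,1]>-70)&(w[...,1]<95)
p=w[m]; print(len(p)); u=(p[:,:2]-[616.5,5.8])@[[-.12,.993],[.993,.12]][0]; v=(p[:,:2]-[616.5,5.8])@[.993,.12]
print(np.percentile(u,[1,5,95,99]).round(1)); k=u>40; print(np.percentile(v[k],[2,5,50,95,98]).round(1), np.percentile(v[~k],[2,98]).round(1))
```

```text
t 37.1 [616.    5.7 186.8] [-180.     0.    96.9] F [ 1.   0.  -1.2] gap 0.19 grip 60
(616.5, 5.8, 187.4, 96.9) total [ 0.     0.005 -0.006] turn [-0.  0.  0.] calls 1 each [ 0.     0.005 -0.006]
[(array([616.4,  58.2]), array([47.3, 23. ]), 7.6), (array([644. ,  88.7]), array([32.7, 12.9]), 66.0)]
678
[-63.3 -59.6  59.5  62. ]
[-28.  -24.8   4.1  28.4  29.3] [-21.2  23.8]
```

Request:
step_arm:
  moves:
    - [0,0,0,0,0,0]
    - [0,0,0,0,0,0]
    - [0,0,0,0,0,0]
    - [0,0,0,0,0,0]
    - [0,0,0,0,0,0]
    - [0,0,0,0,0,0]
    - [0,0,0,0,0,0]
    - [0,0,0,0,0,0]
    - [0,0,0,0,0,0]
    - [0,0,0,0,0,0]
    - [0,0,0,0,0,0]
    - [0,0,0,0,0,0]

```text
time_s: 38.4
ee_pos: [616.0, 5.7, 186.8]
tcp_rot: [-180.0, -0.0, 96.9]
force: [-1.1, 0.1, -2.5]
finger_gap: 0.198
grasp_force: 60.2
```

Request:
step_arm:
  moves:
    - [0,0,0,0,0,0]
    - [0,0,0,0,0,0]
    - [0,0,0,0,0,0]
    - [0,0,0,0,0,0]
    - [0,0,0,0,0,0]
    - [0,0,0,0,0,0]
    - [0,0,0,0,0,0]
    - [0,0,0,0,0,0]
    - [0,0,0,0,0,0]
    - [0,0,0,0,0,0]
    - [0,0,0,0,0,0]
    - [0,0,0,0,0,0]

```text
time_s: 39.6
ee_pos: [616.0, 5.7, 186.8]
tcp_rot: [-180.0, 0.0, 96.9]
force: [0.0, -0.2, -1.8]
finger_gap: 0.19
grasp_force: 60.2
```

Request:
step_arm:
  moves:
    - [0,0,0,0,0,0]
    - [0,0,0,0,0,0]
    - [0,0,0,0,0,0]
    - [0,0,0,0,0,0]
    - [0,0,0,0,0,0]
    - [0,0,0,0,0,0]
    - [0,0,0,0,0,0]
    - [0,0,0,0,0,0]
    - [0,0,0,0,0,0]
    - [0,0,0,0,0,0]
    - [0,0,0,0,0,0]
    - [0,0,0,0,0,0]

```text
time_s: 40.8
ee_pos: [616.0, 5.7, 186.8]
tcp_rot: [-180.0, 0.0, 96.9]
force: [-0.4, -0.3, -1.7]
finger_gap: 0.199
grasp_force: 60.2
```

Request:
step_arm:
  moves:
    - [0,0,0,0,0,0]
    - [0,0,0,0,0,0]
    - [0,0,0,0,0,0]
    - [0,0,0,0,0,0]
    - [0,0,0,0,0,0]
    - [0,0,0,0,0,0]

```text
time_s: 41.4
ee_pos: [616.0, 5.7, 186.8]
tcp_rot: [-180.0, 0.0, 96.9]
force: [0.4, -0.1, -2.6]
finger_gap: 0.197
grasp_force: 60.2
```

Run:
```python
from cans import *
plan((629,-298.5,187,96.9))
i,d,w=cloud("scene"); np.savez("sc.npz",w=w)
m=(np.abs(w[...,2]-120)<3)&(np.hypot(w[...,0]-611,w[...,1]-55)<55)
p=w[m]; print(len(p),p.min(0),p.max(0),cv2.minAreaRect(p[:,:2].astype(np.float32)))
```

```text
t 41.4 [616.    5.7 186.8] [-180.     0.    96.9] F [ 0.4 -0.1 -2.6] gap 0.20 grip 60
(629, -298.5, 187, 96.9) total [-3.036e+00 -2.380e-01 -2.000e-03] turn [-0.  0.  0.] calls 4 each [-0.759 -0.06  -0.001]
173 [577.62660858  12.94867435 117.04568403] [651.09423232  93.21825589 122.88227982] ((610.0589599609375, 53.43425750732422), (64.76495361328125, 65.60919952392578), 70.25484466552734)
```

Request:
step_arm:
  moves:
    - [-0.15,-0.01,0,0,0,0]
    - [-0.45,-0.03,0,0,0,0]
    - [-0.76,-0.06,0,0,0,0]

```text
time_s: 41.75
ee_pos: [619.4, -71.8, 186.9]
tcp_rot: [180.0, 0.0, 97.0]
force: [0.4, -0.6, -2.8]
finger_gap: 0.194
grasp_force: 60.2
```

Request:
step_arm:
  moves:
    - [-0.25,-0.02,0,0,0,0]
    - [-0.5,-0.04,0,0,0,0]
    - [-0.76,-0.06,0,0,0,0]

```text
time_s: 42.05
ee_pos: [622.2, -148.8, 186.8]
tcp_rot: [-180.0, 0.0, 96.9]
force: [-0.8, 0.2, -2.3]
finger_gap: 0.193
grasp_force: 60.2
```

Request:
step_arm:
  moves:
    - [-0.25,-0.02,0,0,0,0]
    - [-0.5,-0.04,0,0,0,0]
    - [-0.76,-0.06,0,0,0,0]

```text
time_s: 42.35
ee_pos: [625.3, -225.0, 186.7]
tcp_rot: [-180.0, 0.0, 96.9]
force: [0.2, -0.1, -2.2]
finger_gap: 0.194
grasp_force: 60.2
```

Request:
step_arm:
  moves:
    - [-0.25,-0.02,0,0,0,0]
    - [-0.5,-0.04,0,0,0,0]
    - [-0.7,-0.06,0,0,0,0]
    - [-0.76,-0.06,0,0,0,0]
    - [-0.76,-0.06,0,0,0,0]
    - [-0.76,-0.06,0,0,0,0]

```text
time_s: 42.95
ee_pos: [628.8, -298.1, 186.6]
tcp_rot: [-180.0, -0.1, 97.0]
force: [0.3, -0.6, -2.5]
finger_gap: 0.191
grasp_force: 60.2
```

```bash
cat > rim.py <<'E'
from cans import *
def rims(guess):
    i,d,w=cloud("scene")
    for h,x,y in guess:
        m=(np.abs(w[...,2]-h)<3)&(np.hypot(w[...,0]-x,w[...,1]-y)<55); p=w[m]
        print("rim",h,len(p),rectp(p))
def rectp(p):
    c,s,a=cv2.minAreaRect(p[:,:2].astype(np.float32)); return np.round(c,1),np.round(s,1),round(a,1)
E
python3 - <<'E'
from rim import *
cans(); rims([(95,623,-249),(70,651,-109)]); plan((629,-298.6,162.4,96.9))
E
```

```text
120 [(array([610. ,  55.3]), array([65.7, 66.8]), 71.1)]
95 [(array([ 622.4, -248.9]), array([63.9, 64.9]), 76.1)]
70 [(array([ 650.8, -108.2]), array([65.6, 66.5]), 82.3)]
rim 95 181 (array([ 623.9, -251.1]), array([67. , 64.5]), 75.6)
rim 70 193 (array([ 650.5, -109.7]), array([66.2, 66.8]), 83.3)
t 43.0 [ 629.  -297.6  186.7] [-180.   -0.   97.] F [-0.5 -0.6 -2.6] gap 0.20 grip 60
(629, -298.6, 162.4, 96.9) total [-0.01  -0.001  0.243] turn [-0.    -0.     0.001] calls 1 each [-0.01  -0.001  0.243]
```

Request:
step_arm:
  moves:
    - [-0.01,0,0.1,0,0,0]
    - [-0.015,0,0.17,0,0,0]
    - [-0.02,0,0.22,0,0,0]
    - [-0.02,0,0.24,0,0,0]
    - [-0.02,0,0.243,0,0,0]
    - [-0.02,0,0.243,0,0,0]
    - [-0.02,0,0.243,0,0,0]
    - [-0.02,0,0.243,0,0,0]
    - [-0.02,0,0.243,0,0,0]

```text
time_s: 43.95
ee_pos: [629.3, -301.1, 162.9]
tcp_rot: [180.0, 0.0, 96.9]
force: [-0.3, -0.5, -2.3]
finger_gap: 0.199
grasp_force: 60.2
```

```bash
python3 plan.py 629,-299,162.4,96.9
```

```text
t 44.0 [ 629.3 -301.1  162.9] [180.    0.   96.9] F [-0.3 -0.5 -2.3] gap 0.20 grip 60
(629.0, -299.0, 162.4, 96.9) total [ 0.021 -0.001  0.005] turn [0. 0. 0.] calls 1 each [ 0.021 -0.001  0.005]
```

Request:
step_arm:
  moves:
    - [0.02,0,0.005,0,0,0]
    - [0.02,0,0.005,0,0,0]
    - [0.02,0,0.005,0,0,0]
    - [0.02,0,0.005,0,0,0]
    - [0.02,0,0.005,0,0,0]
    - [0.02,0,0.005,0,0,0]
    - [0.02,0,0.005,0,0,0]
    - [0.02,0,0.005,0,0,0]
    - [0.02,0,0.005,0,0,0]
    - [0.02,0,0.005,0,0,0]
    - [0.02,0,0.005,0,0,0]
    - [0.02,0,0.005,0,0,0]

```text
time_s: 45.15
ee_pos: [628.9, -299.0, 162.0]
tcp_rot: [-180.0, 0.0, 96.9]
force: [-0.3, -0.1, -2.9]
finger_gap: 0.202
grasp_force: 60.2
```

Request:
step_arm:
  moves:
    - [0,0,0,0,0,0]
    - [0,0,0,0,0,0]
    - [0,0,0,0,0,0]
    - [0,0,0,0,0,0]
    - [0,0,0,0,0,0]
    - [0,0,0,0,0,0]
    - [0,0,0,0,0,0]
    - [0,0,0,0,0,0]
    - [0,0,0,0,0,0]
    - [0,0,0,0,0,0]
    - [0,0,0,0,0,0]
    - [0,0,0,0,0,0]

```text
time_s: 46.35
ee_pos: [628.9, -298.9, 162.0]
tcp_rot: [-180.0, -0.0, 96.9]
force: [-0.4, -0.0, -1.8]
finger_gap: 0.197
grasp_force: 60.2
```

Request:
step_arm:
  moves:
    - [0,0,0,0,0,0]
    - [0,0,0,0,0,0]
    - [0,0,0,0,0,0]
    - [0,0,0,0,0,0]
    - [0,0,0,0,0,0]
    - [0,0,0,0,0,0]
    - [0,0,0,0,0,0]
    - [0,0,0,0,0,0]
    - [0,0,0,0,0,0]
    - [0,0,0,0,0,0]
    - [0,0,0,0,0,0]
    - [0,0,0,0,0,0]

```text
time_s: 47.55
ee_pos: [629.0, -299.0, 162.0]
tcp_rot: [180.0, 0.0, 96.9]
force: [-0.8, -0.5, -2.2]
finger_gap: 0.198
grasp_force: 60.2
```

Request:
step_arm:
  moves:
    - [0,0,0,0,0,0]
    - [0,0,0,0,0,0]
    - [0,0,0,0,0,0]
    - [0,0,0,0,0,0]
    - [0,0,0,0,0,0]
    - [0,0,0,0,0,0]
    - [0,0,0,0,0,0]
    - [0,0,0,0,0,0]
    - [0,0,0,0,0,0]
    - [0,0,0,0,0,0]

```text
time_s: 48.55
ee_pos: [628.9, -298.9, 162.0]
tcp_rot: [180.0, -0.0, 96.9]
force: [-0.4, -0.2, -2.8]
finger_gap: 0.194
grasp_force: 60.2
```

Run:
```python
from rim import *
rims([(95,623,-249),(70,651,-109)]); plan((656.8,-158.5,160,96.9),(656.8,-158.5,137.4,96.9))
```

```text
rim 95 155 (array([ 622.6, -251. ]), array([67.4, 65.7]), 76.5)
rim 70 196 (array([ 650.4, -109.7]), array([66.5, 67.4]), 82.1)
t 48.6 [ 628.9 -298.9  162. ] [-180.    -0.    96.9] F [-0.3  0.8 -2.4] gap 0.19 grip 60
(656.8, -158.5, 160, 96.9) total [1.36  0.446 0.02 ] turn [-0. -0.  0.] calls 2 each [0.68  0.223 0.01 ]
(656.8, -158.5, 137.4, 96.9) total [ 0.    -0.     0.226] turn [0. 0. 0.] calls 1 each [ 0.    -0.     0.226]
```

Request:
step_arm:
  moves:
    - [0.15,0.05,0,0,0,0]
    - [0.4,0.13,0,0,0,0]
    - [0.68,0.223,0,0,0,0]

```text
time_s: 48.9
ee_pos: [642.9, -227.6, 162.0]
tcp_rot: [180.0, -0.0, 96.9]
force: [-0.5, 0.7, -3.1]
finger_gap: 0.197
grasp_force: 60.2
```

Request:
step_arm:
  moves:
    - [0.28,0.1,0,0,0,0]
    - [0.5,0.17,0,0,0,0]
    - [0.63,0.21,0,0,0,0]
    - [0.68,0.223,0,0,0,0]
    - [0.68,0.223,0.1,0,0,0]
    - [0.68,0.223,0.18,0,0,0]
    - [0.68,0.223,0.23,0,0,0]
    - [0.68,0.223,0.245,0,0,0]
    - [0.68,0.223,0.245,0,0,0]
    - [0.68,0.223,0.245,0,0,0]
    - [0.68,0.223,0.245,0,0,0]

```text
time_s: 50.0
ee_pos: [657.1, -158.9, 138.1]
tcp_rot: [179.9, 0.0, 96.9]
force: [-0.8, 0.2, -2.4]
finger_gap: 0.197
grasp_force: 60.2
```

Run:
```python
from rim import *
rims([(70,651,-109)]); plan((656.8,-158.5,137.4,96.9))
```

```text
rim 70 161 (array([ 650.9, -109.8]), array([67.2, 66.3]), 81.6)
t 50.0 [ 657.1 -158.8  138.1] [179.9   0.   96.9] F [-0.   0.1 -3.2] gap 0.20 grip 60
(656.8, -158.5, 137.4, 96.9) total [ 0.004 -0.003  0.007] turn [0. 0. 0.] calls 1 each [ 0.004 -0.003  0.007]
```

Request:
step_arm:
  moves:
    - [0,0,0.005,0,0,0]
    - [0,0,0.005,0,0,0]
    - [0,0,0.005,0,0,0]
    - [0,0,0.005,0,0,0]
    - [0,0,0.005,0,0,0]
    - [0,0,0.005,0,0,0]
    - [0,0,0.005,0,0,0]
    - [0,0,0.005,0,0,0]
    - [0,0,0.005,0,0,0]
    - [0,0,0.005,0,0,0]
    - [0,0,0.005,0,0,0]
    - [0,0,0.005,0,0,0]

```text
time_s: 51.25
ee_pos: [656.8, -158.6, 137.0]
tcp_rot: [180.0, 0.0, 96.9]
force: [-0.6, 0.4, -4.1]
finger_gap: 0.198
grasp_force: 60.2
```

Request:
step_arm:
  moves:
    - [0,0,0,0,0,0]
    - [0,0,0,0,0,0]
    - [0,0,0,0,0,0]
    - [0,0,0,0,0,0]
    - [0,0,0,0,0,0]
    - [0,0,0,0,0,0]
    - [0,0,0,0,0,0]
    - [0,0,0,0,0,0]
    - [0,0,0,0,0,0]
    - [0,0,0,0,0,0]
    - [0,0,0,0,0,0]
    - [0,0,0,0,0,0]

```text
time_s: 52.45
ee_pos: [656.8, -158.6, 137.0]
tcp_rot: [180.0, 0.0, 96.9]
force: [0.0, -0.2, -2.9]
finger_gap: 0.191
grasp_force: 60.2
```

Request:
step_arm:
  moves:
    - [0,0,0,0,0,0]
    - [0,0,0,0,0,0]
    - [0,0,0,0,0,0]
    - [0,0,0,0,0,0]
    - [0,0,0,0,0,0]
    - [0,0,0,0,0,0]
    - [0,0,0,0,0,0]
    - [0,0,0,0,0,0]
    - [0,0,0,0,0,0]
    - [0,0,0,0,0,0]
    - [0,0,0,0,0,0]
    - [0,0,0,0,0,0]

```text
time_s: 53.65
ee_pos: [656.8, -158.6, 137.0]
tcp_rot: [-180.0, 0.0, 96.9]
force: [0.3, -0.0, -0.9]
finger_gap: 0.196
grasp_force: 60.2
```

Request:
step_arm:
  moves:
    - [0,0,0,0,0,0]
    - [0,0,0,0,0,0]
    - [0,0,0,0,0,0]
    - [0,0,0,0,0,0]
    - [0,0,0,0,0,0]
    - [0,0,0,0,0,0]
    - [0,0,0,0,0,0]
    - [0,0,0,0,0,0]
    - [0,0,0,0,0,0]
    - [0,0,0,0,0,0]

```text
time_s: 54.65
ee_pos: [656.8, -158.6, 137.0]
tcp_rot: [-180.0, 0.0, 96.9]
force: [-0.4, 0.5, -2.7]
finger_gap: 0.194
grasp_force: 60.2
```

Request:
step_arm:
  moves:
    - [0,0,-0.15,0,0,0]
    - [0,0,-0.4,0,0,0]
    - [0,0,-0.7,0,0,0]
    - [0,0,-0.93,0,0,0]
    - [0,0,-0.93,0,0,0]
    - [0,0,-0.93,0,0,0]

```text
time_s: 55.25
ee_pos: [657.2, -158.7, 231.2]
tcp_rot: [179.9, 0.1, 96.9]
force: [-0.5, -0.1, -3.3]
finger_gap: 0.199
grasp_force: 60.3
```

Run:
```python
from rim import *
rims([(120,610,54),(95,623,-249),(70,651,-109)]); plan((510.4,361.7,230,96.9),(510.4,361.7,34,96.9))
```

```text
rim 120 217 (array([610. ,  52.9]), array([65.4, 65.7]), 71.6)
rim 95 177 (array([ 623.4, -251. ]), array([65.8, 65.2]), 77.3)
rim 70 191 (array([ 650.6, -110.1]), array([66.5, 66.3]), 82.1)
t 55.3 [ 656.2 -158.4  229.2] [-179.9   -0.    96.9] F [-0.7  0.2 -3.2] gap 0.19 grip 60
(510.4, 361.7, 230, 96.9) total [ 5.339e+00 -8.180e-01 -4.000e-03] turn [-0.001 -0.     0.   ] calls 6 each [ 0.89  -0.136 -0.001]
(510.4, 361.7, 34, 96.9) total [ 0.   -0.    1.96] turn [0. 0. 0.] calls 2 each [ 0.   -0.    0.98]
```

Request:
step_arm:
  moves:
    - [0.2,-0.03,0,0,0,0]
    - [0.55,-0.08,0,0,0,0]
    - [0.89,-0.136,0,0,0,0]

```text
time_s: 55.6
ee_pos: [630.5, -70.0, 227.3]
tcp_rot: [-179.8, -0.1, 96.9]
force: [-1.0, 0.8, -2.1]
finger_gap: 0.197
grasp_force: 60.2
```

Request:
step_arm:
  moves:
    - [0.3,-0.045,0,0,0,0]
    - [0.6,-0.09,0,0,0,0]
    - [0.89,-0.136,0,0,0,0]

```text
time_s: 55.9
ee_pos: [605.9, 17.3, 227.6]
tcp_rot: [-179.8, -0.1, 97.0]
force: [0.6, 0.8, -2.4]
finger_gap: 0.2
grasp_force: 60.2
```

Request:
step_arm:
  moves:
    - [0.3,-0.045,0,0,0,0]
    - [0.6,-0.09,0,0,0,0]
    - [0.89,-0.136,0,0,0,0]

```text
time_s: 56.2
ee_pos: [581.5, 103.7, 227.7]
tcp_rot: [-179.8, -0.1, 97.0]
force: [0.6, 0.1, -2.7]
finger_gap: 0.196
grasp_force: 60.2
```

Request:
step_arm:
  moves:
    - [0.3,-0.045,0,0,0,0]
    - [0.6,-0.09,0,0,0,0]
    - [0.89,-0.136,0,0,0,0]

```text
time_s: 56.5
ee_pos: [557.2, 190.1, 227.8]
tcp_rot: [-179.8, -0.0, 97.0]
force: [0.3, 0.2, -3.0]
finger_gap: 0.198
grasp_force: 60.2
```

Request:
step_arm:
  moves:
    - [0.3,-0.045,0,0,0,0]
    - [0.6,-0.09,0,0,0,0]
    - [0.89,-0.136,0,0,0,0]

```text
time_s: 56.8
ee_pos: [532.8, 276.4, 227.7]
tcp_rot: [-179.8, 0.0, 97.0]
force: [0.5, -0.2, -1.6]
finger_gap: 0.198
grasp_force: 60.2
```

Request:
step_arm:
  moves:
    - [0.3,-0.045,0,0,0,0]
    - [0.6,-0.09,0,0,0,0]
    - [0.82,-0.12,0,0,0,0]
    - [0.89,-0.136,0,0,0,0]
    - [0.89,-0.136,0,0,0,0]
    - [0.89,-0.136,0,0,0,0]
    - [0.89,-0.136,0,0,0,0]

```text
time_s: 57.5
ee_pos: [511.4, 360.4, 229.6]
tcp_rot: [-180.0, 0.0, 96.9]
force: [0.3, 0.4, -3.2]
finger_gap: 0.198
grasp_force: 60.2
```

Request:
step_arm:
  moves:
    - [0,0,0.2,0,0,0]
    - [0,0,0.5,0,0,0]
    - [0,0,0.75,0,0,0]
    - [0,0,0.9,0,0,0]
    - [0,0,0.9,0,0,0]
    - [0,0,0.9,0,0,0]
    - [0,0,0.9,0,0,0]

```text
time_s: 58.2
ee_pos: [512.8, 362.2, 142.2]
tcp_rot: [179.8, -0.1, 96.9]
force: [0.4, 0.7, -1.6]
finger_gap: 0.195
grasp_force: 60.1
```

```bash
python3 plan.py 511.5,361,34,96
```

```text
t 58.2 [512.8 362.2 142.2] [ 1.798e+02 -1.000e-01  9.690e+01] F [ 0.4  0.7 -1.6] gap 0.19 grip 60
(511.5, 361.0, 34.0, 96.0) total [-0.012 -0.018  1.082] turn [ 0.002 -0.001  0.008] calls 2 each [-0.006 -0.009  0.541]
```

Request:
step_arm:
  moves:
    - [-0.005,-0.015,0.2,0,0,0]
    - [-0.01,-0.015,0.4,0,0,0]
    - [-0.01,-0.015,0.6,0,0,0]
    - [-0.01,-0.015,0.75,0,0,0]
    - [-0.01,-0.015,0.85,0,0,0]
    - [-0.01,-0.015,0.9,0,0,0]
    - [-0.01,-0.015,0.95,0,0,0]
    - [-0.01,-0.015,0.98,0,0,0]
    - [-0.01,-0.015,1,0,0,0]
    - [-0.01,-0.015,1,0,0,0]
    - [-0.01,-0.015,1,0,0,0]

```text
time_s: 59.3
ee_pos: [510.1, 360.7, 40.4]
tcp_rot: [180.0, -0.0, 96.9]
force: [-0.7, 0.5, -1.9]
finger_gap: 0.196
grasp_force: 60.3
```

```bash
python3 plan.py 510.5,361.5,33.8,96.9
```

```text
t 59.3 [510.1 360.7  40.4] [180.   -0.   96.9] F [-0.7  0.5 -1.9] gap 0.20 grip 60
(510.5, 361.5, 33.8, 96.9) total [0.008 0.004 0.066] turn [ 0. -0.  0.] calls 1 each [0.008 0.004 0.066]
```

Request:
step_arm:
  moves:
    - [0,0,0.02,0,0,0]
    - [0,0,0.035,0,0,0]
    - [0,0,0.045,0,0,0]
    - [0,0,0.055,0,0,0]
    - [0,0,0.06,0,0,0]
    - [0,0,0.065,0,0,0]
    - [0,0,0.068,0,0,0]
    - [0,0,0.068,0,0,0]
    - [0,0,0.068,0,0,0]

```text
time_s: 60.2
ee_pos: [509.9, 360.5, 33.4]
tcp_rot: [180.0, -0.0, 96.9]
force: [-0.8, -0.8, -1.0]
finger_gap: 0.197
grasp_force: 60.4
```

Touching down; open, lift, and check.

Request:
step_arm:
  moves:
    - [0,0,0,0,0,0]
    - [0,0,0,0,0,0]
    - [0,0,0,0,0,0]
    - [0,0,0,0,0,0]
    - [0,0,0,0,0,0]
  fingers: -0.1

```text
time_s: 60.7
ee_pos: [510.4, 360.8, 33.7]
tcp_rot: [179.9, -0.0, 96.9]
force: [1.0, 0.6, 0.7]
finger_gap: 0.55
grasp_force: 0.2
```

Request:
step_arm:
  moves:
    - [0,0,-0.1,0,0,0]
    - [0,0,-0.3,0,0,0]
    - [0,0,-0.6,0,0,0]
    - [0,0,-1,0,0,0]
    - [0,0,-1,0,0,0]

```text
time_s: 61.2
ee_pos: [514.3, 363.0, 141.2]
tcp_rot: [179.3, -0.3, 96.9]
force: [1.4, 0.4, 1.2]
finger_gap: 0.549
grasp_force: 0.0
```

Request:
step_arm:
  moves:
    - [0,0,-0.4,0,0,0]
    - [0,0,-0.8,0,0,0]
    - [0,0,-1,0,0,0]
    - [0,0,-1,0,0,0]

```text
time_s: 61.6
ee_pos: [512.2, 361.8, 238.7]
tcp_rot: [179.5, -0.2, 96.9]
force: [0.4, 0.9, 0.3]
finger_gap: 0.553
grasp_force: 0.0
```

Request:
step_arm:
  moves:
    - [-0.3,-0.3,0,0,0,0]
    - [-0.6,-0.6,0,0,0,0]
    - [-0.9,-0.9,0,0,0,0]
    - [-0.9,-0.9,0,0,0,0]
    - [-0.9,-0.9,0,0,0,0]

```text
time_s: 62.1
ee_pos: [430.2, 259.5, 231.7]
tcp_rot: [-179.9, 0.0, 96.9]
force: [1.4, 1.0, 0.5]
finger_gap: 0.548
grasp_force: 0.0
```

Run:
```python
from rim import *
rims([(120,610,54),(95,623,-249),(70,651,-109)]); plan((510.4,361.7,230,96.9))
i,d=r.camera("scene"); cv2.imwrite("pics/end.png",cv2.resize(i,(800,600))[...,::-1])
```

```text
rim 120 222 (array([610.3,  52.5]), array([66. , 66.4]), 71.4)
rim 95 174 (array([ 623. , -251.4]), array([65.8, 64.7]), 75.8)
rim 70 200 (array([ 650.4, -109.7]), array([66.3, 67.7]), 81.5)
t 62.1 [431.3 260.3 232.5] [-180.    -0.    96.9] F [ 0.6  0.9 -0.4] gap 0.55 grip 0
(510.4, 361.7, 230, 96.9) total [0.912 0.908 0.025] turn [-0. -0.  0.] calls 1 each [0.912 0.908 0.025]
```

View pics/end.png

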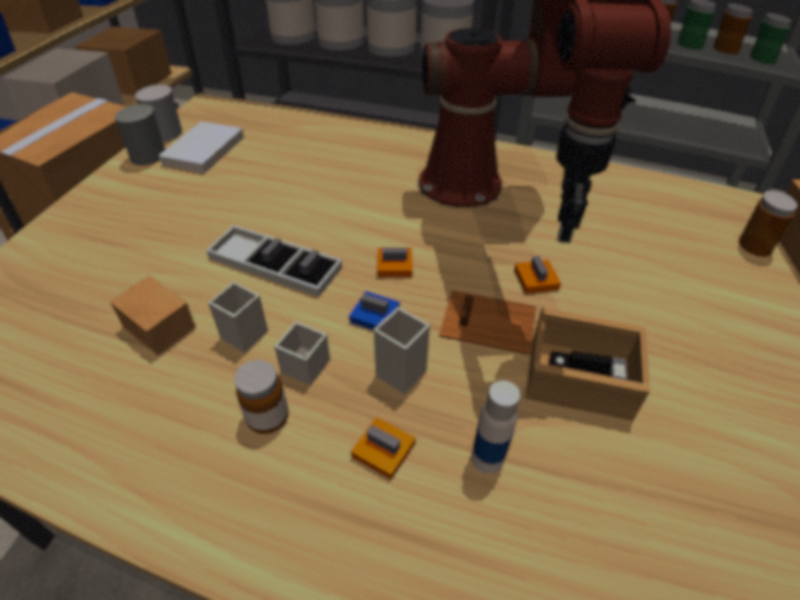

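The final picture shows both caps in the tray at (270,250) and (310,262), the lid flat at (490,322), and the scanner in the box at (590,365). The canisters are upright and the bystanders look undisturbed.

```bash
python3 -c "
from workcell import r
print(r.job_done())"
```

```text
the job is handed in; nothing more can be done
None
```

I handed the job in at 62 s: both caps are in the tray, the lid is flat on the bench, the canisters were scanned tall, mid, low, and the scanner is back in its box; no verdict came back.

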